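Box up the ammonite: clear bottles, clip on the cover, put the bottles back

ROBOT

A 6-joint arm with a two-finger parallel gripper is mounted at the origin on the work surface. World frame = base frame: x ahead of the robot, y to its left, z up, the work surface at z = 0. Lengths are in m, angles in rad, forces in N, time in s.
With the tool pointing down it reaches from about 0.35 to 0.975 m from the base axis. Payload 17.4 kg.
Tool frame: the origin (TCP) lies midway between the tips of the shut fingers; the grasp point (between the pads) lies 19 mm behind it; z points along the fingers, y is the line along which they close (so a half turn about z gives the same grasp; the last joint's range is limited). The gripper opens to 85 mm and grips with 20 to 120 N. Pads are 22 mm wide; open, the fingers measure 114 mm over their backs; the gripper's body (76 mm by 85 mm) begins 54 mm behind the grasp point. The pads swing forward as they close: fully open they stand 13 mm farther back than shut.
Start: joints at [-1.32, 0.116, 1.442, -0, 1.584, -0.038], TCP at [0.192, -0.647, 0.231] pointing down, gripper open.
Joint ranges: [-2.83, 2.83], [-0.83, 2.19], [0.07, 2.5], [-1.14, 4.28], [0.01, 3], [-2.97, 2.97]. Speed limits (rad/s): [1.89, 1.89, 2.22, 3.14, 3.14, 3.14].

INTERFACE

Orientations are given as a rotation vector (axis times angle).
In Python, from station import bot, viewer gives the robot as it stands. The module is installed in compiled form; this text tells all that it offers.
- The arm moves only by the tool drive_tool, never from a script. Its argument "series" is a list of rows, each an object of numbers: "tx", "ty", "tz": the shift along the world's x, y, z in units of 500 mm (1.0 is 500 mm); "turn": the turn about the world's z in units of 0.1 rad (1.0 is 0.1 rad); "hand": the closure, from 0 (fully open) to 1 (shut). In form: [{"tx": .., "ty": .., "tz": .., "turn": .., "hand": ..}, ...]. A call has 1 to 10 rows; each row shifts and turns the commanded pose from where the row before left it; what a row does not reach is not made up. A row lasts 1/10 s, in which the tool goes at most 50 mm and 8.59 degrees, less where a joint would pass 70% of its speed; a pose out of reach is approached as far as the arm can. A call with a number of a shift or a turn outside -1 to 1 is refused whole. A call with a gripper value outside its range is refused whole. The fingers move at their own pace and stop on an object; the grip force is fixed at half the most. Time passes only in rows, so rows that do not move let the fingers close. It gives the time, the measured TCP pose, the force, the opening and the grip force at its end, in the units of the state.
- bot.state(): the state, without advancing time (a new reading comes with each control period).
- viewer.get_image(name): name is "scene" or "top" or "wrist"; returns the picture (480x640x3 uint8, red, green, blue); there is no depth.
- viewer.get_calibration(name): a dict with "fx", "fy", "cx", "cy" (pixels), "R" (3x3) and "t" (3): a world point X has camera coordinates R X + t; the wrist camera has in their place "T_tool_cam" (4x4, takes a point from camera to tool coordinates, whose origin is the TCP and whose axes are the flange's). Camera axes: x right, y down, z forward; pixel columns grow to the right and rows downward; lengths in m; the calibration is good to about 2 mm. A picture is of the moment at which its call begins: read the wrist's pose just before it. get_calibration takes no time and is no camera call.
- bot.hand_in(): hands the job in; it is judged then, once.
The state is a dict: "clock": time; "joint_pos": joint angles; "joint_vel": joint speeds; "joint_torque": joint torques, N m; "eef_pos": TCP position; "tcp_rot": TCP orientation; "wrist_force": force on the tool from outside, world axes, zero at the start; "wrist_torque": the same for the moment, N m; "opening": finger opening in m; "gripper_force": force on a finger pad.
Only numpy, scipy, OpenCV 4.12 (cv2) and the standard library are available. Lean on these libraries where they do the work, as an engineer would, in place of code of your own. Each camera call takes 0.05 s, during which the arm holds its last target. There are 200 camera calls.

TASK

Box up the ammonite for storage. First stand the blue-capped and the orange-capped bottle, which are in the way in the wooden caddy, upright on the pale grey mat; then take the clear cover from behind them, and with the ammonite lying in the foam-lined case press the cover down on the case until both yellow end clips have snapped over it. Finally stand each bottle back in the bay of the caddy that it came from, and do not tip a bottle or disturb the brush, the glue tube and the green-lidded jar.

Things in the scene. Friction and masses are not known exactly. Their poses are not given: they have to be found in the camera images.
- bottle_blue: Loose white bottle with a BLUE screw cap, 140 mm tall, 0.2 kg: body 52 mm diameter up to 88 mm, shoulder to a 34 mm neck at 103 mm, cap 42 mm diameter from 108 to 140 mm (grip the cap from above). Origin: centre of its underside, z up. Starts in one of the caddy's two front bays (which one varies) and must end in that same bay.
- bottle_orange: Loose bottle exactly like the blue-capped one, but with an ORANGE cap; starts in the other front bay of the caddy and must end there. Origin: centre of its underside.
- cover: Loose clear pale blue cover of the case, 0.12 kg, lying flat on the caddy's rear shelf. Origin: centre of its underside. Upward: skirt 73 x 126 mm (x, y) from 0 to 6 mm; plate 88 x 138 mm from 6 to 12 mm; blue grip rib 14 mm thick (x), 100 mm long (y), from 12 to 36 mm: take it by the rib, fingers closing along x. Half turn: same. Home on the case its origin is 38 mm over the case's, y along y.
- ammonite: Loose fossil ammonite, brown spiral in relief on a round tan stone disc 48 mm in diameter and 16 mm thick (20 mm with the relief), 0.09 kg, lying flat on the bench spiral up. Origin at the centre of its underside.
- case: Fixed grey open case, foam-lined: outside 92 x 142 mm (x, y), inside 80 x 130, rim 44 mm and foam 14 mm above the bench. Origin: centre of its underside, on the bench. A yellow sprung clip, 34 mm wide, 68 mm high, stands at each y end; its sloped nose gives way to the cover's plate from 15 mm above its seat on the rim (9 N in all), then snaps over it. Skirt play inside: 3.5 mm in x, 2 in y.
- caddy: Fixed wooden caddy, 196 x 182 mm (x, y), walls 30 mm high. Origin: centre of its underside, on the bench; -x is the front. Two front bays, each 72 x 80 mm inside, floor 8 mm above the bench, centred at x = -54, y = +43 and -43 mm. Behind, from x = -12 to +90 mm, a shelf 166 mm wide, 20 mm above the bench, where the cover lies, its y along the caddy's y.
- mat: Fixed pale grey rubber mat, 200 x 130 mm (x, y), 3 mm thick: the side area for the bottles; they have room side by side along x. Origin: centre of its underside, on the bench.
- brush: Loose wooden brush lying on the bench, 170 mm long along its x; to be left alone. Origin at the centre of its underside.
- tube: Loose yellow glue tube with a black cap, 94 mm long along its x, 22 mm thick; to be left alone. Origin at the centre of its underside.
- jar: Loose jar with a green lid, 68 mm diameter, 125 mm tall, 0.4 kg; to be left alone. Origin at the centre of its underside.
Mind the look-alikes: they are no part of the job. What is shaped like the cover but turquoise is not meant.

How it is judged:
By the outcome, as a careful person would: the job done as asked, in the order asked, and still so for the second after the job is handed in, with the robot touching nothing.
It also fails if it takes over 144 s, if anything falls off the work surface, if the arm or the gripper's body presses on something with over 40 N, if the wrist force passes 120 N, or if a joint passes its speed limit or range.

## Working session

There is one attempt and no reset: what is moved stays moved. The work goes in short steps, Python scripts to look and compute and a tool call to move; the robot and the scene stay as the last step left them, time stands still between calls to the robot, and variables do not carry over. Pictures are saved under pics/ and viewed, at most 14 in all, crops included, and the job is handed in when it is done.

Besides the shell and the picture viewer there is one more tool, called after ">>>" as name(argument=value, ...), one argument or row to a line, values as JSON. drive_tool: Moves the arm, as the interface text tells. Its arguments: {"type":"object","properties":{"series":{"type":"array","items":{"type":"object","properties":{"tx":{"type":"number","minimum":-1,"maximum":1},"ty":{"type":"number","minimum":-1,"maximum":1},"tz":{"type":"number","minimum":-1,"maximum":1},"turn":{"type":"number","minimum":-1,"maximum":1},"hand":{"type":"number"}}}}},"required":["series"]}

```bash
mkdir -p pics; python3 - <<'E'
from station import bot, viewer
import cv2
for n in ("scene","top"):
    im=viewer.get_image(n); cv2.imwrite(f"pics/{n}0.png",im[:,:,::-1])
    c=viewer.get_calibration(n); print(n,c)
print(viewer.get_calibration("wrist"))
print(bot.state())
E
```

```text
scene {'fx': 450.17487299696796, 'fy': 450.17487299696796, 'cx': 318.17598108472885, 'cy': 231.5680241184687, 'R': array([[ 0.85987666,  0.51010734, -0.02006583],
       [ 0.29230542, -0.52419644, -0.79985976],
       [-0.41853277,  0.68191539, -0.59985142]]), 't': array([-0.41518411, -0.11458683,  1.56601918])}
top {'fx': 613.4464305587512, 'fy': 613.4464305587512, 'cx': 331.27870896935866, 'cy': 236.9453835573659, 'R': array([[-0.01130303, -0.99990907, -0.00735474],
       [-0.99737756,  0.01179963, -0.07140573],
       [ 0.07148602,  0.00652835, -0.99742024]]), 't': array([0.0238989 , 0.47291599, 1.74906881])}
{'fx': 377.0690799777899, 'fy': 377.0690799777899, 'cx': 316.6178602987705, 'cy': 243.51700702343038, 'T_tool_cam': array([[ 1.24739649e-05, -9.60296048e-01, -2.78982975e-01,
         6.95201345e-02],
       [ 9.99999807e-01, -1.61496726e-04,  6.00605216e-04,
         1.23605737e-03],
       [-6.21813652e-04, -2.78982929e-01,  9.60295860e-01,
        -1.41349146e-01],
       [ 0.00000000e+00,  0.00000000e+00,  0.00000000e+00,
         1.00000000e+00]])}
{'clock': 0.1, 'joint_pos': array([-1.31979786e+00,  1.16443018e-01,  1.44219327e+00,  9.23051287e-06,
        1.58404433e+00, -3.78242704e-02]), 'joint_vel': array([ 2.80213310e-04, -4.84966118e-04,  5.23757819e-05, -8.17538065e-04,
       -2.46841035e-04, -1.56264867e-03]), 'joint_torque': array([ 1.51772463e-03, -7.33664274e+01, -6.33791685e+01, -9.83496830e-05,
        5.22606380e-03, -4.38027701e-05]), 'eef_pos': array([ 0.19218941, -0.6468722 ,  0.23063586]), 'tcp_rot': array([-3.10781961e+00, -4.51950801e-01,  1.67337209e-04]), 'wrist_force': array([-0.09661391, -0.35344816,  0.3247856 ]), 'wrist_torque': array([0.02419672, 0.01598731, 0.01429176]), 'gripper_force': 0.0, 'opening': 0.08534081106806836}
```

View pics/top0.png

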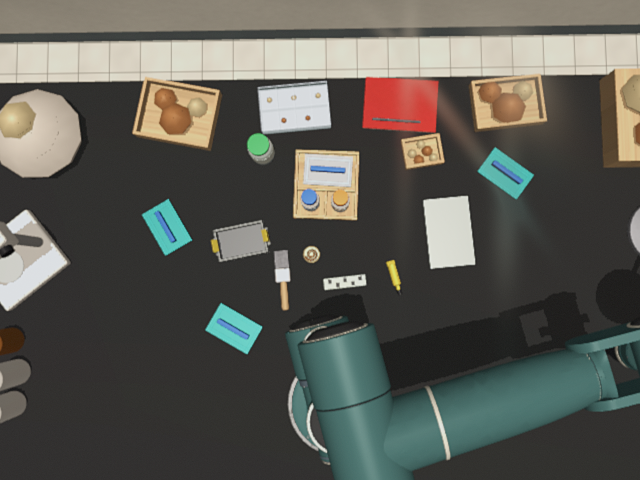

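View pics/scene0.png

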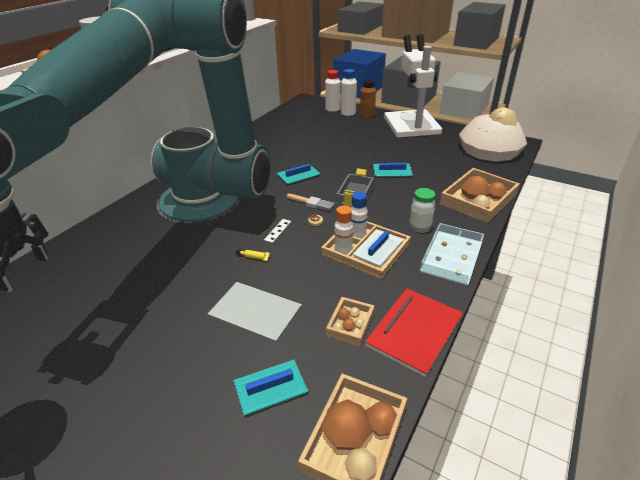

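The top view shows the caddy at (326,185), with the blue cap at (310,198) and the orange cap at (340,198) in its front bays. The clear cover is at (327,170), the case at (241,241), the ammonite at (311,254), the mat at (449,232), the brush at (282,280), the tube at (394,275) and the jar at (260,148).

Cover candidates: (327,170) is pale/clear with a blue rib, on the caddy. (167,227), (234,328) and (506,173) are turquoise decoys. I choose (327,170). The only ammonite-like thing is at (311,254); the round stones in the trays are brown, at (176,115) and (508,100). I'll check this in a close crop.

```bash
cat > h.py <<'E'
import numpy as np, cv2
from scipy.spatial.transform import Rotation as Ro
from station import bot, viewer
def cam(n):
    c=viewer.get_calibration(n)
    if n=="wrist":
        s=bot.state(); T=np.eye(4); T[:3,:3]=Ro.from_rotvec(s["tcp_rot"]).as_matrix(); T[:3,3]=s["eef_pos"]
        M=np.linalg.inv(T@c["T_tool_cam"]); c["R"],c["t"]=M[:3,:3],M[:3,3]
    return c
def shot(n,name,crop=None,k=1):
    c=cam(n); im=viewer.get_image(n)[:,:,::-1].copy(); np.save(f"pics/{name}.npy",im)
    if crop: x0,y0,x1,y1=crop; v=cv2.resize(im[y0:y1,x0:x1],None,fx=k,fy=k,interpolation=cv2.INTER_CUBIC)
    else: v=im
    cv2.imwrite(f"pics/{name}.png",v); np.savez(f"pics/{name}.npz",**c); return c,im
def unproj(c,px,z):
    d=c["R"].T@np.array([(px[0]-c["cx"])/c["fx"],(px[1]-c["cy"])/c["fy"],1]); o=-c["R"].T@c["t"]
    return o+d*(z-o[2])/d[2]
def proj(c,X):
    p=c["R"]@np.asarray(X,float)+c["t"]; return np.array([c["fx"]*p[0]/p[2]+c["cx"],c["fy"]*p[1]/p[2]+c["cy"]])
def blob(im,lo,hi,box):
    x0,y0,x1,y1=box; m=cv2.inRange(cv2.cvtColor(im[y0:y1,x0:x1],cv2.COLOR_BGR2HSV),lo,hi)
    n,l,s,ce=cv2.connectedComponentsWithStats(m); i=1+np.argmax(s[1:,4])
    ys,xs=np.where(l==i); pts=np.stack([xs+x0,ys+y0],1).astype(np.float32)
    return pts
def rect(c,pts,z):
    w=np.array([unproj(c,p,z)[:2] for p in pts],np.float32); (cx,cy),(a,b),t=cv2.minAreaRect(w)
    if a<b: a,b,t=b,a,t+90
    return np.round([cx,cy,a,b,(t+90)%180-90],4)   # centre, long, short, angle of long axis deg
E
python3 - <<'E'
from h import *
c,im=shot("top","top1",(200,130,480,310),2.8)
for n,lo,hi,box,z in [("blue",(105,120,60),(125,255,255),(300,188,321,206),.148),("orange",(5,130,80),(20,255,255),(331,188,350,206),.148),
 ("rib",(105,120,60),(125,255,255),(305,160,350,182),.056),("mat",(0,0,150),(179,60,255),(415,190,485,275),.003),
 ("case",(0,0,80),(179,60,200),(205,215,275,265),.044),("ammo",(5,30,80),(30,255,255),(298,242,325,268),.016),
 ("caddy",(10,40,80),(25,255,255),(285,145,365,225),.03)]:
    p=blob(im,lo,hi,box); print(n,len(p),p.mean(0),rect(c,p,z))
yl=[blob(im,(20,120,80),(35,255,255),b).mean(0) for b in ((205,235,222,265),(258,222,275,248))]
print([unproj(c,p,.06) for p in yl])
E
```

```text
blue 172 [308.6221  196.74419] [ 0.5718  0.0774  0.0378  0.0348 -0.539 ]
orange 187 [339.83957 197.4385 ] [ 0.5694 -0.007   0.0404  0.0375 -0.6998]
rib 153 [327.1111  168.90196] [6.64000e-01 2.68000e-02 9.44000e-02 1.28000e-02 8.54187e+01]
mat 3128 [448.63202 231.72922] [ 0.4859 -0.3217  0.2011  0.1309  4.7394]
case 1576 [240.59772 240.49873] [  0.465    0.2734   0.1571   0.0942 -78.9595]
ammo 209 [311.11963 254.4067 ] [ 0.4248  0.0773  0.0461  0.046  -0.5657]
caddy 2656 [326.47327 190.01619] [ 0.6244  0.0322  0.2016  0.1866 -2.7448]
[array([0.44987974, 0.34654176, 0.06      ]), array([0.47689838, 0.20467074, 0.06      ])]
```

View pics/top1.png

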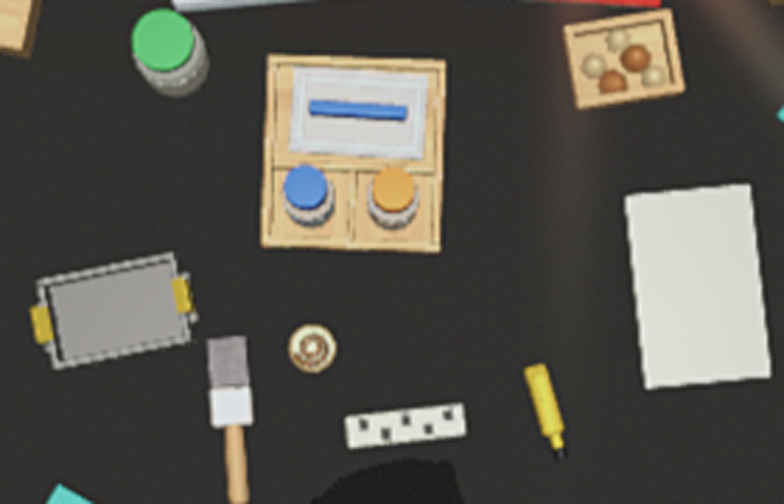

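The crop confirms the clear cover, with blue rib, on the caddy shelf at top-image (327,169). Both bottles, the ammonite and the case are as listed, and sizes match (mat 201x131, rib 94, ammonite 46). The black-spotted white bar is irrelevant. I'll move to a viewing pose over the caddy.

>>> drive_tool(
  series=[
    {"tx": 0.04, "ty": 0.068, "tz": 0.02, "turn": 0.615, "hand": 0},
    {"tx": 0.04, "ty": 0.068, "tz": 0.02, "turn": 0.615, "hand": 0},
    {"tx": 0.04, "ty": 0.068, "tz": 0.02, "turn": 0.615, "hand": 0},
    {"tx": 0.04, "ty": 0.068, "tz": 0.02, "turn": 0.615, "hand": 0},
    {"tx": 0.04, "ty": 0.068, "tz": 0.02, "turn": 0.615, "hand": 0},
    {"tx": 0.04, "ty": 0.068, "tz": 0.02, "turn": 0.615, "hand": 0},
    {"tx": 0.04, "ty": 0.068, "tz": 0.02, "turn": 0.615, "hand": 0},
    {"tx": 0.04, "ty": 0.068, "tz": 0.02, "turn": 0.615, "hand": 0},
    {"tx": 0.04, "ty": 0.068, "tz": 0.02, "turn": 0.615, "hand": 0},
    {"tx": 0.04, "ty": 0.068, "tz": 0.02, "turn": 0.615, "hand": 0},
  ],
)

```text
clock: 1.15
eef_pos: [0.3926, -0.3055, 0.3317]
tcp_rot: [2.825, 1.375, 0.0]
wrist_force: [-0.0, -0.5, 0.1]
opening: 0.0851
gripper_force: 0.0
```

>>> drive_tool(
  series=[
    {"tx": 0.04, "ty": 0.068, "tz": 0.0, "turn": 0.615, "hand": 0},
    {"tx": 0.04, "ty": 0.068, "tz": 0.0, "turn": 0.615, "hand": 0},
    {"tx": 0.04, "ty": 0.068, "tz": 0.0, "turn": 0.615, "hand": 0},
    {"tx": 0.04, "ty": 0.068, "tz": 0.0, "turn": 0.615, "hand": 0},
    {"tx": 0.04, "ty": 0.068, "tz": 0.0, "turn": 0.615, "hand": 0},
    {"tx": 0.04, "ty": 0.068, "tz": 0.0, "turn": 0.615, "hand": 0},
    {"tx": 0.04, "ty": 0.068, "tz": 0.0, "turn": 0.615, "hand": 0},
    {"tx": 0.04, "ty": 0.068, "tz": 0.0, "turn": 0.615, "hand": 0},
    {"tx": 0.04, "ty": 0.068, "tz": 0.0, "turn": 0.615, "hand": 0},
    {"tx": 0, "ty": 0, "tz": 0, "turn": 0, "hand": 0},
  ],
)

```text
clock: 2.15
eef_pos: [0.5735, 0.0023, 0.3302]
tcp_rot: [-2.337, -2.097, 0.001]
wrist_force: [-0.5, -0.0, 0.0]
opening: 0.0854
gripper_force: 0.0
```

```bash
python3 - <<'E'
from h import *
s=bot.state(); print(s["clock"],s["eef_pos"],s["tcp_rot"])
c,im=shot("wrist","w1")
for n,lo,hi,z in [("blue",(105,120,60),(125,255,255),.148),("orange",(5,150,80),(20,255,255),.148),("rib",(105,120,60),(125,255,255),.056)]:
    m=proj(c,{"blue":(.572,.077,z),"orange":(.57,-.007,z),"rib":(.664,.027,z)}[n]); print(n,m)
E
```

```text
2.15 [0.57348185 0.00225026 0.33022605] [-2.33683732e+00 -2.09733194e+00  7.99960166e-04]
blue [306.18738077 127.61664045]
orange [314.91809624 226.8728502 ]
rib [398.20256289 167.42119359]
```

View pics/w1.png

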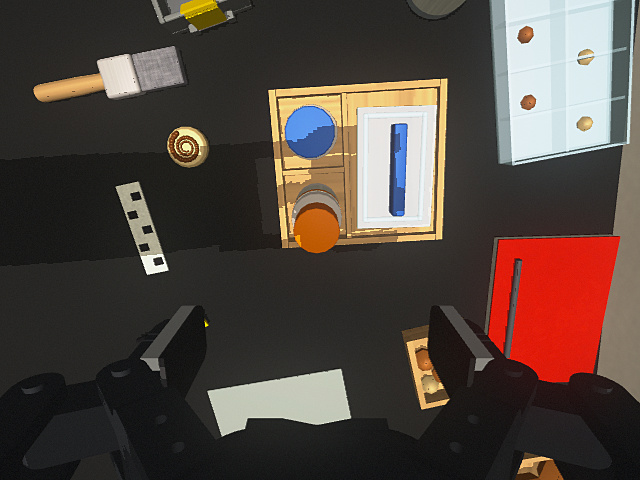

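The wrist view shows the blue cap at (310,131) in the +y bay and the orange cap at (317,229) in the -y bay. The cover rib is at (398,170), the ammonite at (187,146), and the caddy's corners run from (270,90) to (443,240).

```bash
python3 - <<'E'
from h import *
c=dict(np.load("pics/w1.npz")); im=np.load("pics/w1.npy")
for n,lo,hi,box,z in [("blue",(100,100,30),(125,255,255),(280,100,340,165),.148),("orange",(3,170,80),(16,255,255),(285,195,345,260),.148),
 ("rib",(105,100,30),(125,255,255),(380,115,415,225),.056),("plate",(90,0,150),(130,60,255),(350,95,440,235),.032),
 ("ammo",(5,30,60),(30,255,255),(160,120,215,175),.016),("caddy",(8,60,90),(25,200,255),(262,70,452,255),.03)]:
    p=blob(im,lo,hi,box); print(n,len(p),p.mean(0),rect(c,p,z), unproj(c,p.mean(0),z)[:2])
E
```

```text
blue 2015 [309.32208 131.39801] [ 5.74200e-01  7.35000e-02  4.04000e-02  4.01000e-02 -5.08357e+01] [0.57422092 0.07376794]
orange 1813 [316.57916 227.52841] [ 5.70300e-01 -8.20000e-03  4.53000e-02  4.07000e-02 -8.30935e+01] [ 0.57139313 -0.00774887]
rib 1132 [399.16077 168.83304] [6.64800e-01 2.31000e-02 9.78000e-02 1.34000e-02 8.56142e+01] [0.66496132 0.02538038]
plate 1546 [394.29755 164.53235] [6.64000e-01 2.37000e-02 1.23400e-01 7.10000e-02 8.57806e+01] [0.6645401  0.02819472]
ammo 1249 [187.07767 146.78943] [  0.4278   0.0731   0.048    0.0469 -10.7756] [0.42733942 0.07316201]
caddy 12085 [350.9987  153.18146] [ 0.625   0.0282  0.1957  0.1811 -2.7852] [0.61650222 0.04601705]
```

Sizes check out: caddy 196x181, yaw -2.8°, cap 40, ammonite 48. The blue bottle matches the +y bay centre (0.573,0.074) and the orange one the -y bay (0.570,-0.010). Next I grasp blue.

>>> drive_tool(
  series=[
    {"ty": 0.07, "hand": 0},
    {"ty": 0.07, "tz": -0.04, "hand": 0},
    {"tz": -0.08, "hand": 0},
    {"tz": -0.08, "hand": 0},
    {"tz": -0.08, "hand": 0},
    {"tz": -0.07, "hand": 0},
    {"tz": -0.05, "hand": 0},
    {"tz": -0.025, "hand": 0},
    {"hand": 0},
    {"hand": 1},
  ],
)

```text
schema error: expected keys tx, ty, tz, turn, hand
```

>>> drive_tool(
  series=[
    {"hand": 1},
    {"hand": 1},
    {"hand": 1},
    {"hand": 1},
    {"hand": 1},
    {"hand": 1},
  ],
)

```text
schema error: expected keys tx, ty, tz, turn, hand
```

>>> drive_tool(
  series=[
    {"tx": 0, "ty": 0.07, "tz": 0, "turn": 0, "hand": 0},
    {"tx": 0, "ty": 0.07, "tz": -0.04, "turn": 0, "hand": 0},
    {"tx": 0, "ty": 0, "tz": -0.08, "turn": 0, "hand": 0},
    {"tx": 0, "ty": 0, "tz": -0.08, "turn": 0, "hand": 0},
    {"tx": 0, "ty": 0, "tz": -0.08, "turn": 0, "hand": 0},
    {"tx": 0, "ty": 0, "tz": -0.07, "turn": 0, "hand": 0},
    {"tx": 0, "ty": 0, "tz": -0.05, "turn": 0, "hand": 0},
    {"tx": 0, "ty": 0, "tz": -0.025, "turn": 0, "hand": 0},
    {"tx": 0, "ty": 0, "tz": 0, "turn": 0, "hand": 0},
    {"tx": 0, "ty": 0, "tz": 0, "turn": 0, "hand": 0},
  ],
)

```text
clock: 3.2
eef_pos: [0.5727, 0.0686, 0.1202]
tcp_rot: [2.344, 2.091, 0.002]
wrist_force: [0.4, 0.2, -0.3]
opening: 0.0852
gripper_force: 0.0
```

>>> drive_tool(
  series=[
    {"tx": 0, "ty": 0, "tz": 0, "turn": 0, "hand": 1},
    {"tx": 0, "ty": 0, "tz": 0, "turn": 0, "hand": 1},
    {"tx": 0, "ty": 0, "tz": 0, "turn": 0, "hand": 1},
    {"tx": 0, "ty": 0, "tz": 0, "turn": 0, "hand": 1},
    {"tx": 0, "ty": 0, "tz": 0, "turn": 0, "hand": 1},
    {"tx": 0, "ty": 0, "tz": 0, "turn": 0, "hand": 1},
  ],
)

```text
clock: 3.8
eef_pos: [0.5727, 0.069, 0.1199]
tcp_rot: [2.343, 2.091, 0.002]
wrist_force: [0.3, -0.8, 5.8]
opening: 0.0405
gripper_force: 60.8
```

>>> drive_tool(
  series=[
    {"tx": 0, "ty": 0, "tz": 0.03, "turn": 0, "hand": 1},
    {"tx": 0, "ty": 0, "tz": 0.07, "turn": 0, "hand": 1},
    {"tx": 0, "ty": 0, "tz": 0.08, "turn": 0, "hand": 1},
    {"tx": 0, "ty": 0, "tz": 0.08, "turn": 0, "hand": 1},
    {"tx": -0.01, "ty": -0.03, "tz": 0.06, "turn": 0, "hand": 1},
    {"tx": -0.025, "ty": -0.06, "tz": 0.02, "turn": 0, "hand": 1},
    {"tx": -0.025, "ty": -0.075, "tz": 0, "turn": 0, "hand": 1},
    {"tx": -0.025, "ty": -0.075, "tz": 0, "turn": 0, "hand": 1},
    {"tx": -0.025, "ty": -0.075, "tz": 0, "turn": 0, "hand": 1},
    {"tx": -0.025, "ty": -0.075, "tz": 0, "turn": 0, "hand": 1},
  ],
)

```text
clock: 4.8
eef_pos: [0.5038, -0.1273, 0.2899]
tcp_rot: [2.343, 2.092, 0.001]
wrist_force: [2.1, 0.1, -1.8]
opening: 0.0404
gripper_force: 60.9
```

>>> drive_tool(
  series=[
    {"tx": -0.025, "ty": -0.075, "tz": 0, "turn": 0, "hand": 1},
    {"tx": -0.025, "ty": -0.075, "tz": 0, "turn": 0, "hand": 1},
    {"tx": -0.025, "ty": -0.075, "tz": 0, "turn": 0, "hand": 1},
    {"tx": -0.025, "ty": -0.075, "tz": 0, "turn": 0, "hand": 1},
    {"tx": -0.025, "ty": -0.06, "tz": 0, "turn": 0, "hand": 1},
    {"tx": -0.01, "ty": -0.03, "tz": -0.05, "turn": 0, "hand": 1},
    {"tx": 0, "ty": 0, "tz": -0.08, "turn": 0, "hand": 1},
    {"tx": 0, "ty": 0, "tz": -0.06, "turn": 0, "hand": 1},
    {"tx": 0, "ty": 0, "tz": -0.02, "turn": 0, "hand": 1},
    {"tx": 0, "ty": 0, "tz": 0, "turn": 0, "hand": 1},
  ],
)

```text
clock: 5.8
eef_pos: [0.437, -0.3208, 0.1836]
tcp_rot: [-2.343, -2.091, 0.0]
wrist_force: [-1.0, -0.3, -0.9]
opening: 0.0402
gripper_force: 60.9
```

>>> drive_tool(
  series=[
    {"tx": 0, "ty": -0.018, "tz": -0.03, "turn": 0, "hand": 1},
    {"tx": 0, "ty": 0, "tz": -0.045, "turn": 0, "hand": 1},
    {"tx": 0, "ty": 0, "tz": -0.03, "turn": 0, "hand": 1},
    {"tx": 0, "ty": 0, "tz": -0.015, "turn": 0, "hand": 1},
    {"tx": 0, "ty": 0, "tz": -0.008, "turn": 0, "hand": 1},
    {"tx": 0, "ty": 0, "tz": 0, "turn": 0, "hand": 1},
  ],
)

```text
clock: 6.4
eef_pos: [0.4374, -0.3302, 0.12]
tcp_rot: [2.344, 2.092, -0.0]
wrist_force: [0.3, -0.1, -1.0]
opening: 0.0406
gripper_force: 60.9
```

>>> drive_tool(
  series=[
    {"tx": 0, "ty": 0, "tz": -0.005, "turn": 0, "hand": 1},
    {"tx": 0, "ty": 0, "tz": -0.004, "turn": 0, "hand": 1},
    {"tx": 0, "ty": 0, "tz": 0, "turn": 0, "hand": 1},
  ],
)

```text
clock: 6.7
eef_pos: [0.4373, -0.33, 0.1154]
tcp_rot: [2.344, 2.092, 0.0]
wrist_force: [0.5, -0.2, -1.4]
opening: 0.0401
gripper_force: 60.9
```

>>> drive_tool(
  series=[
    {"tx": 0, "ty": 0, "tz": -0.001, "turn": 0, "hand": 1},
    {"tx": 0, "ty": 0, "tz": 0, "turn": 0, "hand": 0},
    {"tx": 0, "ty": 0, "tz": 0, "turn": 0, "hand": 0},
    {"tx": 0, "ty": 0, "tz": 0, "turn": 0, "hand": 0},
    {"tx": 0, "ty": 0, "tz": 0, "turn": 0, "hand": 0},
    {"tx": 0, "ty": 0, "tz": 0, "turn": 0, "hand": 0},
    {"tx": 0, "ty": 0, "tz": 0.03, "turn": 0, "hand": 0},
    {"tx": 0, "ty": 0, "tz": 0.07, "turn": 0, "hand": 0},
    {"tx": 0, "ty": 0, "tz": 0.08, "turn": 0, "hand": 0},
    {"tx": 0, "ty": 0, "tz": 0.08, "turn": 0, "hand": 0},
  ],
)

```text
clock: 7.7
eef_pos: [0.437, -0.3299, 0.2475]
tcp_rot: [2.343, 2.092, 0.0]
wrist_force: [0.0, -0.0, -0.1]
opening: 0.0857
gripper_force: 0.0
```

>>> drive_tool(
  series=[
    {"tx": 0.03, "ty": 0.05, "tz": 0.0, "turn": 0, "hand": 0},
    {"tx": 0.03, "ty": 0.08, "tz": 0, "turn": 0, "hand": 0},
    {"tx": 0.03, "ty": 0.08, "tz": 0, "turn": 0, "hand": 0},
    {"tx": 0.03, "ty": 0.08, "tz": 0, "turn": 0, "hand": 0},
    {"tx": 0.03, "ty": 0.08, "tz": 0, "turn": 0, "hand": 0},
    {"tx": 0.03, "ty": 0.08, "tz": 0, "turn": 0, "hand": 0},
    {"tx": 0.03, "ty": 0.08, "tz": 0, "turn": 0, "hand": 0},
    {"tx": 0.03, "ty": 0.07, "tz": 0, "turn": 0, "hand": 0},
    {"tx": 0.025, "ty": 0.03, "tz": 0, "turn": 0, "hand": 0},
    {"tx": 0, "ty": 0.0, "tz": 0, "turn": 0, "hand": 0},
  ],
)

```text
clock: 8.7
eef_pos: [0.5707, -0.0134, 0.2454]
tcp_rot: [2.341, 2.095, 0.0]
wrist_force: [-0.3, -1.0, 0.3]
opening: 0.0852
gripper_force: 0.0
```

Now I grasp orange at (0.5705, -0.010).

>>> drive_tool(
  series=[
    {"tx": 0, "ty": 0.005, "tz": -0.05, "turn": 0, "hand": 0},
    {"tx": 0, "ty": 0, "tz": -0.07, "turn": 0, "hand": 0},
    {"tx": 0, "ty": 0, "tz": -0.07, "turn": 0, "hand": 0},
    {"tx": 0, "ty": 0, "tz": -0.045, "turn": 0, "hand": 0},
    {"tx": 0, "ty": 0, "tz": -0.02, "turn": 0, "hand": 0},
    {"tx": 0, "ty": 0, "tz": 0, "turn": 0, "hand": 0},
    {"tx": 0, "ty": 0, "tz": 0, "turn": 0, "hand": 1},
    {"tx": 0, "ty": 0, "tz": 0, "turn": 0, "hand": 1},
    {"tx": 0, "ty": 0, "tz": 0, "turn": 0, "hand": 1},
    {"tx": 0, "ty": 0, "tz": 0, "turn": 0, "hand": 1},
  ],
)

```text
clock: 9.7
eef_pos: [0.5704, -0.0126, 0.1189]
tcp_rot: [2.343, 2.091, 0.002]
wrist_force: [0.8, 0.0, 7.6]
opening: 0.0407
gripper_force: 60.6
```

>>> drive_tool(
  series=[
    {"tx": 0, "ty": 0, "tz": 0, "turn": 0, "hand": 1},
    {"tx": 0, "ty": 0, "tz": 0, "turn": 0, "hand": 1},
  ],
)

```text
clock: 9.9
eef_pos: [0.5703, -0.0126, 0.1188]
tcp_rot: [2.343, 2.091, 0.002]
wrist_force: [-0.1, -0.5, 7.2]
opening: 0.0402
gripper_force: 60.6
```

>>> drive_tool(
  series=[
    {"tx": 0, "ty": 0, "tz": 0.03, "turn": 0, "hand": 1},
    {"tx": 0, "ty": 0, "tz": 0.07, "turn": 0, "hand": 1},
    {"tx": 0, "ty": -0.03, "tz": 0.08, "turn": 0, "hand": 1},
    {"tx": -0.008, "ty": -0.06, "tz": 0.05, "turn": 0, "hand": 1},
    {"tx": -0.01, "ty": -0.075, "tz": 0, "turn": 0, "hand": 1},
    {"tx": -0.01, "ty": -0.075, "tz": 0, "turn": 0, "hand": 1},
    {"tx": -0.01, "ty": -0.075, "tz": 0, "turn": 0, "hand": 1},
    {"tx": -0.01, "ty": -0.075, "tz": 0, "turn": 0, "hand": 1},
    {"tx": -0.01, "ty": -0.075, "tz": 0, "turn": 0, "hand": 1},
    {"tx": -0.01, "ty": -0.075, "tz": 0, "turn": 0, "hand": 1},
  ],
)

```text
clock: 10.9
eef_pos: [0.5352, -0.284, 0.2335]
tcp_rot: [2.343, 2.091, 0.0]
wrist_force: [0.5, -0.3, -1.7]
opening: 0.0403
gripper_force: 61.3
```

>>> drive_tool(
  series=[
    {"tx": 0, "ty": -0.05, "tz": -0.03, "turn": 0, "hand": 1},
    {"tx": 0, "ty": -0.02, "tz": -0.07, "turn": 0, "hand": 1},
    {"tx": 0, "ty": 0, "tz": -0.06, "turn": 0, "hand": 1},
    {"tx": 0, "ty": 0, "tz": -0.03, "turn": 0, "hand": 1},
    {"tx": 0, "ty": 0, "tz": -0.01, "turn": 0, "hand": 1},
    {"tx": 0, "ty": 0, "tz": 0, "turn": 0, "hand": 1},
  ],
)

```text
clock: 11.5
eef_pos: [0.536, -0.3174, 0.1331]
tcp_rot: [2.343, 2.092, 0.0]
wrist_force: [0.5, -0.2, -1.1]
opening: 0.0404
gripper_force: 61.2
```

>>> drive_tool(
  series=[
    {"tx": 0, "ty": -0.004, "tz": -0.02, "turn": 0, "hand": 1},
    {"tx": 0, "ty": 0, "tz": -0.012, "turn": 0, "hand": 1},
    {"tx": 0, "ty": 0, "tz": -0.005, "turn": 0, "hand": 1},
    {"tx": 0, "ty": 0, "tz": 0, "turn": 0, "hand": 1},
  ],
)

```text
clock: 11.9
eef_pos: [0.5359, -0.3196, 0.114]
tcp_rot: [2.343, 2.092, 0.0]
wrist_force: [-0.1, -1.3, -2.7]
opening: 0.0403
gripper_force: 61.2
```

>>> drive_tool(
  series=[
    {"tx": 0, "ty": 0, "tz": 0, "turn": 0, "hand": 0},
    {"tx": 0, "ty": 0, "tz": 0, "turn": 0, "hand": 0},
    {"tx": 0, "ty": 0, "tz": 0, "turn": 0, "hand": 0},
    {"tx": 0, "ty": 0, "tz": 0, "turn": 0, "hand": 0},
    {"tx": 0, "ty": 0, "tz": 0, "turn": 0, "hand": 0},
    {"tx": 0, "ty": 0, "tz": 0.03, "turn": 0, "hand": 0},
    {"tx": 0, "ty": 0, "tz": 0.07, "turn": 0, "hand": 0},
    {"tx": 0, "ty": 0, "tz": 0.08, "turn": 0, "hand": 0},
    {"tx": 0, "ty": 0.02, "tz": 0.08, "turn": 0, "hand": 0},
    {"tx": -0.015, "ty": 0.06, "tz": 0.06, "turn": 0, "hand": 0},
  ],
)

```text
clock: 12.9
eef_pos: [0.5284, -0.2804, 0.2774]
tcp_rot: [2.344, 2.088, 0.001]
wrist_force: [0.6, 0.2, 0.2]
opening: 0.0851
gripper_force: 0.0
```

>>> drive_tool(
  series=[
    {"tx": -0.02, "ty": 0.09, "tz": 0.03, "turn": 0, "hand": 0},
    {"tx": -0.02, "ty": 0.09, "tz": 0.02, "turn": 0, "hand": 0},
    {"tx": -0.02, "ty": 0.09, "tz": 0, "turn": 0, "hand": 0},
    {"tx": -0.02, "ty": 0.09, "tz": 0, "turn": 0, "hand": 0},
    {"tx": -0.02, "ty": 0.09, "tz": 0, "turn": 0, "hand": 0},
    {"tx": -0.02, "ty": 0.09, "tz": 0, "turn": 0, "hand": 0},
    {"tx": -0.02, "ty": 0.09, "tz": 0, "turn": 0, "hand": 0},
    {"tx": -0.02, "ty": 0.09, "tz": 0, "turn": 0, "hand": 0},
    {"tx": 0, "ty": 0.06, "tz": 0, "turn": 0, "hand": 0},
    {"tx": 0, "ty": 0.02, "tz": 0, "turn": 0, "hand": 0},
  ],
)

```text
clock: 13.9
eef_pos: [0.4476, 0.1228, 0.3002]
tcp_rot: [2.341, 2.095, 0.002]
wrist_force: [0.1, 0.7, -0.1]
opening: 0.0855
gripper_force: 0.0
```

>>> drive_tool(
  series=[
    {"tx": 0, "ty": 0, "tz": 0, "turn": 0, "hand": 0},
    {"tx": 0, "ty": 0, "tz": 0, "turn": 0, "hand": 0},
  ],
)

```text
clock: 14.1
eef_pos: [0.4483, 0.1198, 0.2993]
tcp_rot: [2.344, 2.092, 0.0]
wrist_force: [0.4, 0.2, 0.1]
opening: 0.0853
gripper_force: 0.0
```

```bash
python3 - <<'E'
from h import *
c,im=shot("wrist","w2")
p=blob(im,(5,30,60),(30,255,255),(0,250,640,479)); print(0)
for X in [(.463,.2756,.044),(.4278,.0731,.016),(.436,-.326,.143),(.536,-.318,.143)]: print(proj(c,X))
E
```

```text
0
[313.97959513  37.55161516]
[304.17905856 238.80695179]
[350.7697291  603.44028717]
[438.75381069 591.50746303]
```

View pics/w2.png

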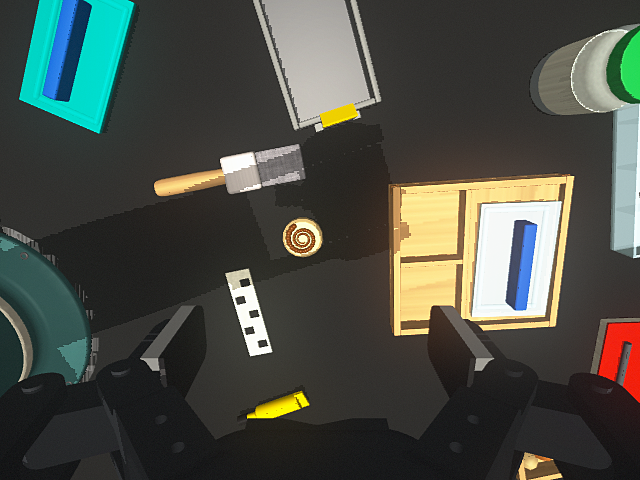

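The wrist view shows the ammonite at (303,238), matching its projected (304,239). The case is partly visible at (320,50), and the cover is clear on the shelf at (520,262) with the caddy bays empty. Next I grasp the ammonite.

>>> drive_tool(
  series=[
    {"tx": -0.02, "ty": -0.045, "tz": -0.04, "turn": 0, "hand": 0},
    {"tx": -0.02, "ty": -0.045, "tz": -0.08, "turn": 0, "hand": 0},
    {"tx": 0, "ty": 0, "tz": -0.09, "turn": 0, "hand": 0},
    {"tx": 0, "ty": 0, "tz": -0.09, "turn": 0, "hand": 0},
    {"tx": 0, "ty": 0, "tz": -0.09, "turn": 0, "hand": 0},
    {"tx": 0, "ty": 0, "tz": -0.07, "turn": 0, "hand": 0},
    {"tx": 0, "ty": 0, "tz": -0.05, "turn": 0, "hand": 0},
    {"tx": 0, "ty": 0, "tz": -0.03, "turn": 0, "hand": 0},
    {"tx": 0, "ty": 0, "tz": 0, "turn": 0, "hand": 0},
    {"tx": 0, "ty": 0, "tz": 0, "turn": 0, "hand": 0},
  ],
)

```text
clock: 15.15
eef_pos: [0.4286, 0.0747, 0.0295]
tcp_rot: [2.345, 2.09, 0.0]
wrist_force: [0.4, -0.4, 0.2]
opening: 0.0853
gripper_force: 0.0
```

>>> drive_tool(
  series=[
    {"tx": 0, "ty": -0.003, "tz": -0.03, "turn": 0, "hand": 0},
    {"tx": 0, "ty": 0, "tz": -0.02, "turn": 0, "hand": 0},
    {"tx": 0, "ty": 0, "tz": -0.004, "turn": 0, "hand": 0},
    {"tx": 0, "ty": 0, "tz": 0, "turn": 0, "hand": 1},
    {"tx": 0, "ty": 0, "tz": 0, "turn": 0, "hand": 1},
    {"tx": 0, "ty": 0, "tz": 0, "turn": 0, "hand": 1},
    {"tx": 0, "ty": 0, "tz": 0, "turn": 0, "hand": 1},
    {"tx": 0, "ty": 0, "tz": 0, "turn": 0, "hand": 1},
  ],
)

```text
clock: 15.95
eef_pos: [0.4287, 0.074, 0.003]
tcp_rot: [2.343, 2.092, 0.001]
wrist_force: [-5.5, -0.4, 10.6]
opening: 0.0447
gripper_force: 60.1
```

>>> drive_tool(
  series=[
    {"tx": 0, "ty": 0, "tz": 0.02, "turn": 0, "hand": 1},
    {"tx": 0, "ty": 0, "tz": 0.05, "turn": 0, "hand": 1},
    {"tx": 0, "ty": 0, "tz": 0.08, "turn": 0, "hand": 1},
    {"tx": 0, "ty": 0.01, "tz": 0.08, "turn": -0.4, "hand": 1},
    {"tx": 0, "ty": 0.03, "tz": 0.08, "turn": -0.9, "hand": 1},
    {"tx": 0, "ty": 0.04, "tz": 0.07, "turn": -1, "hand": 1},
    {"tx": -0.005, "ty": 0.04, "tz": 0.06, "turn": -1, "hand": 1},
    {"tx": -0.005, "ty": 0.04, "tz": 0, "turn": -1, "hand": 1},
    {"tx": -0.005, "ty": 0.04, "tz": 0, "turn": -1, "hand": 1},
    {"tx": -0.005, "ty": 0.04, "tz": 0, "turn": -1, "hand": 1},
  ],
)

```text
clock: 16.95
eef_pos: [0.4179, 0.1947, 0.2228]
tcp_rot: [2.879, 1.257, 0.001]
wrist_force: [-0.8, -0.2, -2.0]
opening: 0.0447
gripper_force: 61.7
```

>>> drive_tool(
  series=[
    {"tx": -0.005, "ty": 0.04, "tz": 0, "turn": -1, "hand": 1},
    {"tx": -0.005, "ty": 0.04, "tz": 0, "turn": -1, "hand": 1},
    {"tx": -0.005, "ty": 0.04, "tz": 0, "turn": -1, "hand": 1},
    {"tx": -0.005, "ty": 0.04, "tz": 0, "turn": -1, "hand": 1},
    {"tx": 0, "ty": 0.03, "tz": 0, "turn": -1, "hand": 1},
    {"tx": 0, "ty": 0, "tz": 0, "turn": -1, "hand": 1},
    {"tx": 0, "ty": 0, "tz": 0, "turn": -0.4, "hand": 1},
    {"tx": 0, "ty": 0, "tz": 0, "turn": 0, "hand": 1},
    {"tx": 0, "ty": 0, "tz": 0, "turn": 0, "hand": 1},
  ],
)

```text
clock: 17.85
eef_pos: [0.4082, 0.2889, 0.2223]
tcp_rot: [-3.127, -0.296, -0.001]
wrist_force: [-0.2, 0.1, -1.1]
opening: 0.0446
gripper_force: 61.7
```

```bash
python3 - <<'E'
from h import *
s=bot.state(); print(s["eef_pos"],s["tcp_rot"],s["opening"])
c,im=shot("wrist","w3"); print(proj(c,(.463,.2756,.044)))
E
```

```text
[0.40815362 0.28890863 0.22228475] [-3.12736471e+00 -2.96055239e-01 -5.43193019e-04] 0.04457987552727425
[343.00562261 157.07248889]
```

View pics/w3.png

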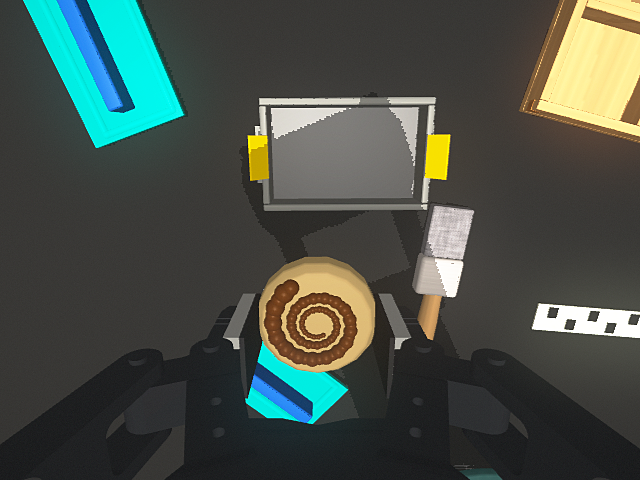

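The wrist view shows the case rim from (260,97) to (436,210) with yellow clips at (258,157) and (437,157), its walls parallel to the image axes, and the ammonite held flat at (317,315). I'll fit the rim model.

```bash
cat > fit.py <<'E'
from h import *
from scipy.optimize import minimize
def rimfit(c,im,p0,rects,skip=0.02):
    g=cv2.GaussianBlur(cv2.cvtColor(im,cv2.COLOR_BGR2GRAY),(0,0),1.2).astype(np.float32)
    gm=cv2.magnitude(cv2.Sobel(g,cv2.CV_32F,1,0),cv2.Sobel(g,cv2.CV_32F,0,1)); gm=np.minimum(gm,120)
    P=[]
    for a,b,z in rects:
        for t in np.linspace(-.95,.95,60):
            for s in (-1,1):
                P.append((s*a/2,t*b/2,z))
                if abs(t*a/2)>skip: P.append((t*a/2,s*b/2,z))
    P=np.array(P)
    def f(q):
        C,S=np.cos(q[2]),np.sin(q[2]); X=np.stack([q[0]+C*P[:,0]-S*P[:,1],q[1]+S*P[:,0]+C*P[:,1],P[:,2]],1)
        p=X@c["R"].T+c["t"]; u=c["fx"]*p[:,0]/p[:,2]+c["cx"]; v=c["fy"]*p[:,1]/p[:,2]+c["cy"]
        return -cv2.remap(gm,u.astype(np.float32)[:,None],v.astype(np.float32)[:,None],cv2.INTER_LINEAR).mean()
    best=min((minimize(f,np.array(p0)+d,method="Nelder-Mead",options=dict(initial_simplex=np.array(p0)+d+np.vstack([np.zeros(3),np.diag([.004,.004,.03])]))) for d in np.random.default_rng(0).uniform(-1,1,(20,3))*[.006,.006,.04]),key=lambda r:r.fun)
    return best.x,best.fun
E
python3 - <<'E'
from fit import *
c=dict(np.load("pics/w3.npz")); im=np.load("pics/w3.npy")
for rs in ([(.092,.142,.044),(.08,.13,.044)],[(.092,.142,.044)],[(.08,.13,.044)]):
    q,f=rimfit(c,im,(.463,.2756,.188),rs); print(q[:2],np.degrees(q[2]),f)
y=[blob(im,(20,120,80),(35,255,255),b) for b in ((240,125,275,190),(420,125,460,190))]
for z in (.05,.068): w=[unproj(c,p.mean(0),z) for p in y]; print(z,(w[0]+w[1])/2,np.degrees(np.arctan2(*(w[0]-w[1])[1::-1]))-90,np.linalg.norm(w[0]-w[1]))
p=blob(im,(8,30,60),(25,255,255),(255,250,380,378)); print(len(p),cv2.minEnclosingCircle(p))
for z in (.222,.231,.241): print(proj(c,np.array([*bot.state()["eef_pos"][:2],z])))
v=im.copy(); q,f=rimfit(c,im,(.463,.2756,.188),[(.092,.142,.044),(.08,.13,.044)])
for a,b in ((.092,.142),(.08,.13)):
    C,S=np.cos(q[2]),np.sin(q[2])
    pts=[proj(c,(q[0]+C*x-S*y,q[1]+S*x+C*y,.044)) for x,y in ((a/2,b/2),(a/2,-b/2),(-a/2,-b/2),(-a/2,b/2))]
    cv2.polylines(v,[np.int32(np.array(pts)*16)],True,(0,0,255),1,shift=4)
cv2.imwrite("pics/w3f.png",cv2.resize(v[80:230,230:460],None,fx=3,fy=3,interpolation=cv2.INTER_NEAREST))
E
```

```text
[0.46457826 0.27343832] 11.259054248341064 -118.83296203613281
[0.46462353 0.27337855] 11.209668019594405 -118.43939971923828
[0.46448754 0.27369929] 11.32268631659653 -119.4345703125
0.05 [0.46447594 0.27258646 0.05      ] 11.058664632219816 0.1453895709952188
0.068 [0.46518175 0.27419447 0.068     ] 11.058664632219802 0.13704606183548845
11461 ((322.614013671875, 303.3269348144531), 71.34363555908203)
[313.2186722  309.89969156]
[313.02841628 320.2488895 ]
[312.78890173 333.27756843]
```

View pics/w3f.png

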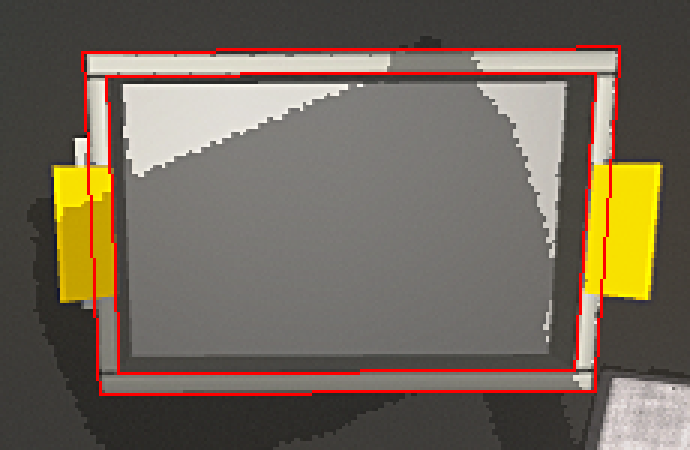

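The overlay lies exactly on the rim, so the case is at (0.4646, 0.2735) with yaw 11.2°. I lower the ammonite in.

>>> drive_tool(
  series=[
    {"tx": 0.03, "ty": -0.01, "tz": 0, "turn": 0, "hand": 1},
    {"tx": 0.05, "ty": -0.02, "tz": -0.01, "turn": 0, "hand": 1},
    {"tx": 0.035, "ty": -0.003, "tz": -0.06, "turn": 0, "hand": 1},
    {"tx": 0, "ty": 0, "tz": -0.08, "turn": 0, "hand": 1},
    {"tx": 0, "ty": 0, "tz": -0.08, "turn": 0, "hand": 1},
    {"tx": 0, "ty": 0, "tz": -0.06, "turn": 0, "hand": 1},
    {"tx": 0, "ty": 0, "tz": -0.03, "turn": 0, "hand": 1},
    {"tx": 0, "ty": 0, "tz": 0, "turn": 0, "hand": 1},
  ],
)

```text
clock: 18.7
eef_pos: [0.4655, 0.2718, 0.0602]
tcp_rot: [3.127, 0.294, -0.004]
wrist_force: [0.6, -0.4, -0.5]
opening: 0.0449
gripper_force: 61.7
```

>>> drive_tool(
  series=[
    {"tx": 0, "ty": 0.003, "tz": -0.04, "turn": 0, "hand": 1},
    {"tx": 0, "ty": 0, "tz": -0.03, "turn": 0, "hand": 1},
    {"tx": 0, "ty": 0, "tz": -0.01, "turn": 0, "hand": 1},
    {"tx": 0, "ty": 0, "tz": -0.004, "turn": 0, "hand": 1},
    {"tx": 0, "ty": 0, "tz": 0, "turn": 0, "hand": 1},
  ],
)

```text
clock: 19.2
eef_pos: [0.466, 0.274, 0.0204]
tcp_rot: [-3.128, -0.294, -0.001]
wrist_force: [-0.6, 0.6, -0.9]
opening: 0.0447
gripper_force: 61.7
```

>>> drive_tool(
  series=[
    {"tx": 0, "ty": 0, "tz": -0.006, "turn": 0, "hand": 1},
    {"tx": 0, "ty": 0, "tz": 0, "turn": 0, "hand": 0.3},
    {"tx": 0, "ty": 0, "tz": 0, "turn": 0, "hand": 0.3},
    {"tx": 0, "ty": 0, "tz": 0, "turn": 0, "hand": 0.3},
    {"tx": 0, "ty": 0, "tz": 0, "turn": 0, "hand": 0.3},
    {"tx": 0, "ty": 0, "tz": 0.03, "turn": 0, "hand": 0.3},
    {"tx": 0, "ty": 0, "tz": 0.07, "turn": 0, "hand": 0.3},
    {"tx": 0, "ty": 0, "tz": 0.08, "turn": 0, "hand": 0.3},
    {"tx": 0, "ty": 0, "tz": 0.08, "turn": 0, "hand": 0},
    {"tx": 0.01, "ty": -0.01, "tz": 0.08, "turn": 0.5, "hand": 0},
  ],
)

```text
clock: 20.2
eef_pos: [0.4702, 0.2691, 0.1899]
tcp_rot: [-3.119, -0.373, -0.002]
wrist_force: [0.8, 0.0, 0.5]
opening: 0.0852
gripper_force: 0.0
```

>>> drive_tool(
  series=[
    {"tx": 0.03, "ty": -0.045, "tz": 0.06, "turn": 0.95, "hand": 0},
    {"tx": 0.03, "ty": -0.045, "tz": 0.02, "turn": 0.95, "hand": 0},
    {"tx": 0.03, "ty": -0.045, "tz": 0.02, "turn": 0.95, "hand": 0},
    {"tx": 0.03, "ty": -0.045, "tz": 0, "turn": 0.95, "hand": 0},
    {"tx": 0.03, "ty": -0.045, "tz": 0, "turn": 0.95, "hand": 0},
    {"tx": 0.03, "ty": -0.045, "tz": 0, "turn": 0.95, "hand": 0},
    {"tx": 0.03, "ty": -0.045, "tz": 0, "turn": 0.95, "hand": 0},
    {"tx": 0.03, "ty": -0.045, "tz": 0, "turn": 0.95, "hand": 0},
    {"tx": 0.03, "ty": -0.045, "tz": 0, "turn": 0.95, "hand": 0},
    {"tx": 0.03, "ty": -0.045, "tz": 0, "turn": 0.95, "hand": 0},
  ],
)

```text
clock: 21.2
eef_pos: [0.6211, 0.0429, 0.2382]
tcp_rot: [2.6, 1.762, 0.001]
wrist_force: [0.5, -0.4, 0.3]
opening: 0.0858
gripper_force: 0.0
```

>>> drive_tool(
  series=[
    {"tx": 0.03, "ty": -0.045, "tz": 0, "turn": 0.95, "hand": 0},
    {"tx": 0.03, "ty": -0.045, "tz": 0, "turn": 0.95, "hand": 0},
    {"tx": 0.01, "ty": -0.02, "tz": 0, "turn": 0.95, "hand": 0},
    {"tx": 0, "ty": 0, "tz": 0, "turn": 0.2, "hand": 0},
    {"tx": 0, "ty": 0, "tz": 0, "turn": 0, "hand": 0},
    {"tx": 0, "ty": 0, "tz": 0, "turn": 0, "hand": 0},
  ],
)

```text
clock: 21.8
eef_pos: [0.6554, -0.0103, 0.2374]
tcp_rot: [2.308, 2.131, 0.001]
wrist_force: [0.3, 0.9, 0.2]
opening: 0.0855
gripper_force: 0.0
```

```bash
python3 - <<'E'
from fit import *
s=bot.state(); print(s["eef_pos"],s["tcp_rot"])
c,im=shot("wrist","w4")
for rs in ([(.014,.1,.056)],[(.088,.138,.032)]):
    q,f=rimfit(c,im,(.6645,.024,-.077),rs,0); print(q[:2],np.degrees(q[2]),f)
p=blob(im,(105,100,30),(125,255,255),tuple(int(v) for v in (*(proj(c,(.6645,.024,.056))-[60,100]),*(proj(c,(.6645,.024,.056))+[60,100]))))
print(rect(c,p,.056))
E
```

```text
[ 0.6553991  -0.01034376  0.23744337] [2.30848524e+00 2.13054455e+00 7.20763571e-04]
[0.66568374 0.02293887] -4.035614361333571 -119.8849105834961
[0.66601344 0.02195192] -4.601800005089426 -99.23278045654297
[6.65800e-01 2.30000e-02 9.81000e-02 1.27000e-02 8.55108e+01]
```

View pics/w4.png

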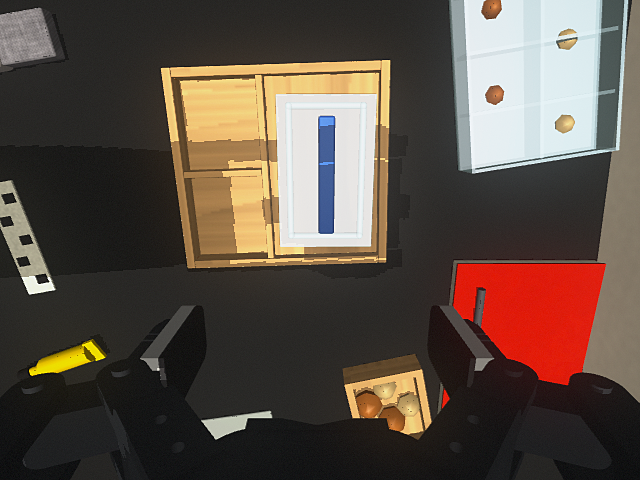

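The wrist view shows the clear cover flat on the shelf, rib from (327,117) to (327,233) and plate (280-375, 95-247). The fits agree at (0.6657,0.0228) with yaw -4.4°, and the bays are empty. Now I grasp the rib.

>>> drive_tool(
  series=[
    {"tx": 0.01, "ty": 0.03, "tz": -0.04, "turn": 0, "hand": 0},
    {"tx": 0.01, "ty": 0.036, "tz": -0.08, "turn": 0, "hand": 0},
    {"tx": 0, "ty": 0, "tz": -0.08, "turn": 0, "hand": 0},
    {"tx": 0, "ty": 0, "tz": -0.08, "turn": 0, "hand": 0},
    {"tx": 0, "ty": 0, "tz": -0.05, "turn": 0, "hand": 0},
    {"tx": 0, "ty": 0, "tz": -0.03, "turn": 0, "hand": 0},
    {"tx": 0, "ty": 0, "tz": 0, "turn": 0, "hand": 0},
  ],
)

```text
clock: 22.55
eef_pos: [0.6649, 0.0224, 0.0552]
tcp_rot: [-2.306, -2.131, 0.003]
wrist_force: [-0.3, -0.3, -0.4]
opening: 0.0856
gripper_force: 0.0
```

>>> drive_tool(
  series=[
    {"tx": 0.002, "ty": 0.001, "tz": -0.025, "turn": 0, "hand": 0},
    {"tx": 0, "ty": 0, "tz": -0.013, "turn": 0, "hand": 0},
    {"tx": 0, "ty": 0, "tz": 0, "turn": 0, "hand": 1},
    {"tx": 0, "ty": 0, "tz": 0, "turn": 0, "hand": 1},
    {"tx": 0, "ty": 0, "tz": 0, "turn": 0, "hand": 1},
    {"tx": 0, "ty": 0, "tz": 0, "turn": 0, "hand": 1},
    {"tx": 0, "ty": 0, "tz": 0, "turn": 0, "hand": 1},
    {"tx": 0, "ty": 0, "tz": 0, "turn": 0, "hand": 1},
    {"tx": 0, "ty": 0, "tz": 0, "turn": 0, "hand": 1},
  ],
)

```text
clock: 23.45
eef_pos: [0.667, 0.0224, 0.0383]
tcp_rot: [2.306, 2.132, 0.001]
wrist_force: [-0.8, -1.1, 4.9]
opening: 0.0125
gripper_force: 59.5
```

>>> drive_tool(
  series=[
    {"tx": 0, "ty": 0, "tz": 0.02, "turn": 0, "hand": 1},
    {"tx": 0, "ty": 0, "tz": 0.05, "turn": 0, "hand": 1},
    {"tx": 0, "ty": 0, "tz": 0.07, "turn": 0, "hand": 1},
    {"tx": 0, "ty": 0, "tz": 0.08, "turn": 0, "hand": 1},
    {"tx": -0.02, "ty": 0.01, "tz": 0.08, "turn": 0.2, "hand": 1},
    {"tx": -0.035, "ty": 0.02, "tz": 0.08, "turn": 0.3, "hand": 1},
    {"tx": -0.035, "ty": 0.02, "tz": 0.08, "turn": 0.3, "hand": 1},
    {"tx": -0.035, "ty": 0.02, "tz": 0.08, "turn": 0.3, "hand": 1},
    {"tx": -0.035, "ty": 0.02, "tz": 0.08, "turn": 0.3, "hand": 1},
    {"tx": -0.035, "ty": 0.02, "tz": 0.07, "turn": 0.3, "hand": 1},
  ],
)

```text
clock: 24.45
eef_pos: [0.5679, 0.0778, 0.3855]
tcp_rot: [2.116, 2.321, 0.001]
wrist_force: [1.3, -0.3, -1.6]
opening: 0.0126
gripper_force: 58.8
```

>>> drive_tool(
  series=[
    {"tx": -0.035, "ty": 0.02, "tz": 0.05, "turn": 0.3, "hand": 1},
    {"tx": -0.035, "ty": 0.02, "tz": 0.04, "turn": 0.3, "hand": 1},
    {"tx": -0.035, "ty": 0.02, "tz": 0.02, "turn": 0.3, "hand": 1},
    {"tx": -0.03, "ty": 0.02, "tz": 0, "turn": 0.14, "hand": 1},
    {"tx": -0.01, "ty": 0.01, "tz": 0, "turn": 0, "hand": 1},
    {"tx": 0, "ty": 0, "tz": 0, "turn": 0, "hand": 1},
    {"tx": 0, "ty": 0, "tz": 0, "turn": 0, "hand": 1},
    {"tx": 0, "ty": 0, "tz": 0, "turn": 0, "hand": 1},
  ],
)

```text
clock: 25.25
eef_pos: [0.4972, 0.1222, 0.4369]
tcp_rot: [-1.994, -2.426, 0.002]
wrist_force: [-0.1, 0.3, -1.0]
opening: 0.0126
gripper_force: 58.8
```

```bash
python3 - <<'E'
from fit import *
s=bot.state(); e=s["eef_pos"]; print(e,s["tcp_rot"],s["opening"],s["wrist_force"])
ph=2*np.arctan2(s["tcp_rot"][1],s["tcp_rot"][0])-np.pi/2; ph=(ph+np.pi/2)%np.pi-np.pi/2; print("phi",np.degrees(ph))
c,im=shot("wrist","w5")
for rs in ([(.092,.142,.044),(.08,.13,.044)],[(.092,.142,.044)],[(.08,.13,.044)]):
    q,f=rimfit(c,im,(.4646,.2735,.195),rs); print(q[:2],np.degrees(q[2]),f)
for rs in ([(.014,.1,e[2]+.0177)],[(.088,.138,e[2]-.0063)]):
    q,f=rimfit(c,im,(e[0],e[1],ph),rs,0); print("held",q[:2]-e[:2],np.degrees(q[2]),f)
E
```

```text
[0.49718711 0.12219918 0.43689633] [-1.99425932e+00 -2.42643888e+00  1.79001340e-03] 0.012603827536605567 [-0.10507237  0.31520587 -0.97964397]
phi 11.167297453297682
[0.46457505 0.2733978 ] 11.233748360669614 -112.3183822631836
[0.46449423 0.27183068] 11.151261516833022 -119.672119140625
[0.47019186 0.26681295] 11.169676323566472 -117.35926055908203
held [-0.0021437   0.00271705] 10.91863643256127 -69.60374450683594
held [-0.00241575  0.00010821] 10.161891622595299 -58.63184356689453
```

View pics/w5.png

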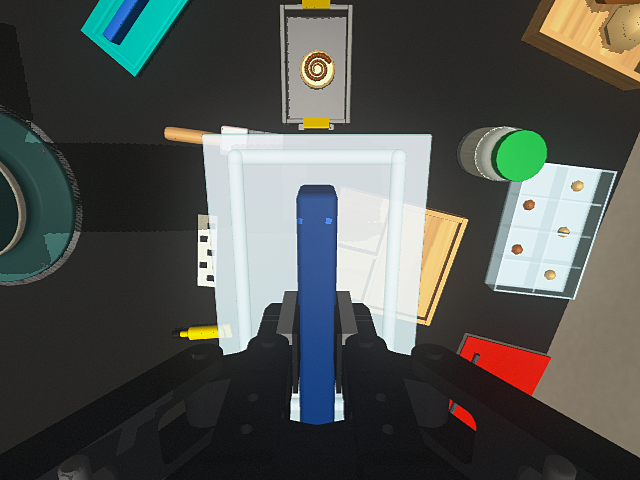

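The view shows the ammonite lying flat and centred in the case at (317,69). The cover is held level, with plate far edge at row 134 and rib end at row 186, and the refit of the case agrees with the first. I'll check the cover's lengthwise offset in the grip.

```bash
python3 - <<'E'
from h import *
c=dict(np.load("pics/w5.npz")); im=np.load("pics/w5.npy").astype(float)
s=bot.state(); e=s["eef_pos"]; a=np.radians(11.17); u=np.array([-np.sin(a),np.cos(a),0]); v=np.array([np.cos(a),np.sin(a),0])
for d in (-.003,0,.003):
    print(d,"plate edge",[proj(c,e+u*(.069+d)+v*x-[0,0,.0063+dz]) .round(1).tolist() for x in (-.044,.044) for dz in (0,.006)],"rib",proj(c,e+u*(.05+d)+[0,0,.0177]).round(1),proj(c,e+u*(.05+d)-[0,0,.0063]).round(1))
col=im[115:200,310:325].mean((1,2)); print(col.round().astype(int).tolist())
col=im[115:160,240:280].mean((1,2)); print(col.round().astype(int).tolist())
print(im[250,285:345].mean(1).astype(int).tolist()); print([proj(c,e+v*x+[0,0,.0177]+u*.02).round(1).tolist() for x in (-.007,.007)])
E
```

```text
-0.003 plate edge [[203.4, 143.4], [207.8, 143.0], [436.2, 143.4], [431.5, 143.0]] rib [320.1 204.5] [319.6 193.5]
0 plate edge [[202.8, 135.1], [207.2, 135.1], [436.9, 135.1], [432.2, 135.1]] rib [320.1 195.5] [319.7 185.8]
0.003 plate edge [[202.1, 126.8], [206.6, 127.1], [437.6, 126.8], [432.9, 127.0]] rib [320.1 186.3] [319.7 178.1]
[168, 171, 165, 133, 132, 131, 132, 132, 132, 131, 131, 141, 159, 87, 51, 59, 60, 57, 43, 189, 204, 223, 220, 220, 218, 217, 217, 217, 217, 217, 217, 217, 217, 217, 209, 224, 229, 233, 236, 238, 240, 240, 240, 239, 237, 235, 233, 228, 219, 210, 218, 218, 217, 217, 217, 218, 217, 217, 218, 218, 217, 218, 218, 217, 217, 217, 217, 219, 228, 189, 53, 65, 69, 70, 69, 69, 69, 69, 76, 83, 87, 91, 95, 99, 102]
[54, 54, 55, 55, 56, 56, 56, 56, 57, 57, 58, 57, 56, 78, 89, 103, 124, 144, 136, 197, 224, 237, 235, 234, 234, 234, 234, 234, 235, 229, 226, 227, 227, 229, 213, 225, 231, 234, 236, 238, 240, 240, 240, 239, 237]
[217, 217, 216, 218, 217, 218, 217, 216, 217, 216, 220, 237, 111, 70, 79, 87, 91, 97, 96, 95, 95, 96, 95, 96, 96, 97, 97, 96, 97, 96, 95, 96, 97, 97, 98, 98, 96, 98, 96, 98, 98, 98, 99, 96, 98, 97, 99, 96, 90, 86, 71, 84, 251, 239, 239, 238, 237, 237, 236, 237]
[[299.9, 280.6], [339.8, 280.6]]
```

```bash
python3 - <<'E'
from h import *
for i in range(2): s=bot.state(); print(s["eef_pos"],s["tcp_rot"],s["clock"])
c=dict(np.load("pics/w5.npz")); T=viewer.get_calibration("wrist")["T_tool_cam"]; M=np.eye(4); M[:3,:3]=c["R"]; M[:3,3]=c["t"]
print((np.linalg.inv(M)@np.linalg.inv(T))[:3,3])
E
```

```text
[0.49718995 0.12217038 0.437061  ] [-1.99441825e+00 -2.42636394e+00  1.47674181e-03] 25.3
[0.49718995 0.12217038 0.437061  ] [-1.99441825e+00 -2.42636394e+00  1.47674181e-03] 25.3
[0.49718721 0.12219931 0.43689609]
```

>>> drive_tool(
  series=[
    {"tx": 0, "ty": 0.03, "tz": -0.03, "turn": 0, "hand": 1},
    {"tx": -0.005, "ty": 0.04, "tz": -0.06, "turn": 0, "hand": 1},
    {"tx": -0.01, "ty": 0.05, "tz": -0.07, "turn": 0, "hand": 1},
    {"tx": -0.01, "ty": 0.05, "tz": -0.07, "turn": 0, "hand": 1},
    {"tx": -0.01, "ty": 0.05, "tz": -0.07, "turn": 0, "hand": 1},
    {"tx": -0.01, "ty": 0.04, "tz": -0.07, "turn": 0, "hand": 1},
    {"tx": -0.01, "ty": 0.03, "tz": -0.07, "turn": 0, "hand": 1},
    {"tx": -0.01, "ty": 0.01, "tz": -0.07, "turn": 0, "hand": 1},
    {"tx": 0, "ty": 0, "tz": -0.06, "turn": 0, "hand": 1},
    {"tx": 0, "ty": 0, "tz": 0, "turn": 0, "hand": 1},
  ],
)

```text
clock: 26.3
eef_pos: [0.4621, 0.2721, 0.1476]
tcp_rot: [-1.992, -2.426, 0.01]
wrist_force: [-0.4, 1.2, -1.3]
opening: 0.0126
gripper_force: 58.8
```

>>> drive_tool(
  series=[
    {"tx": 0, "ty": 0, "tz": 0, "turn": 0, "hand": 1},
    {"tx": 0, "ty": 0, "tz": 0, "turn": 0, "hand": 1},
  ],
)

```text
clock: 26.5
eef_pos: [0.4649, 0.2728, 0.1546]
tcp_rot: [1.994, 2.427, 0.003]
wrist_force: [-0.1, 0.1, -0.6]
opening: 0.0123
gripper_force: 58.8
```

```bash
python3 - <<'E'
from h import *
c=dict(np.load("pics/w5.npz")); e=np.array([.497187,.122199,.436896]); a=np.radians(11.17); u=np.array([-np.sin(a),np.cos(a),0]); v=np.array([np.cos(a),np.sin(a),0])
R=c["R"]; print(R@u,R@v,R@e+c["t"],proj(c,e),proj(c,e+u*.05),c["cx"],c["fx"])
s=bot.state(); print(s["eef_pos"],s["tcp_rot"],s["wrist_force"])
c=shot("scene","s5",(260,130,460,270),4)
E
```

```text
[-3.55552652e-05 -9.60146121e-01 -2.79498524e-01] [ 9.99998814e-01  3.96287956e-04 -1.48855730e-03] [0.00117744 0.02719432 0.155121  ] [319.47999723 309.62113177] [319.75862923 187.91551214] 316.6178602987705 377.0690799777899
[0.46491    0.27276514 0.15462659] [1.99394301 2.42660887 0.00314966] [-0.09003521  0.11447847 -0.61355006]
```

View pics/s5.png

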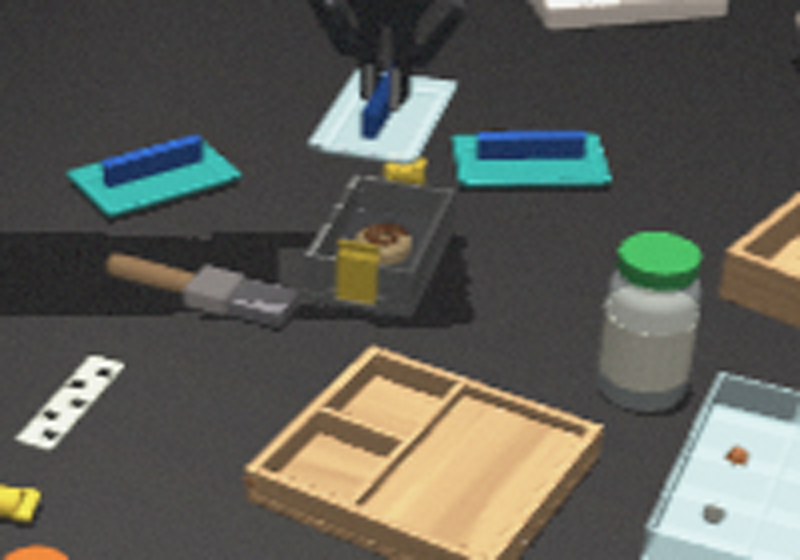

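The scene view shows the cover held level above the case, at (385,110) in the crop, with both clips standing and the ammonite inside.

```bash
python3 - <<'E'
from h import *
for i in range(4): print(viewer.get_calibration("wrist")["T_tool_cam"][:3,3])
for n in ("w1","w2","w3","w4","w5"):
    c=dict(np.load(f"pics/{n}.npz")); print(n, c["T_tool_cam"][:3,3], c["T_tool_cam"][:3,0])
E
```

```text
[ 0.06944905 -0.00116057 -0.14135151]
[ 0.06944905 -0.00116057 -0.14135151]
[ 0.06944905 -0.00116057 -0.14135151]
[ 0.06944905 -0.00116057 -0.14135151]
w1 [ 0.06916508 -0.00070035 -0.14134784] [ 1.16542717e-05  9.99999999e-01 -3.65263339e-05]
w2 [ 0.06916222 -0.00069349 -0.14134775] [ 1.28576941e-05  9.99999999e-01 -4.02470133e-05]
w3 [ 0.06964945  0.00135647 -0.14134842] [ 1.28695728e-05  9.99999795e-01 -6.40762009e-04]
w4 [ 0.0691859  -0.00074795 -0.14134838] [ 1.29168372e-05  1.00000000e+00 -1.81888144e-05]
w5 [ 0.06944976 -0.00115555 -0.14134611] [1.17134721e-05 9.99999987e-01 1.61610572e-04]
```

Target TCP over the case is (0.4658,0.2732). I descend to just above the clips first.

>>> drive_tool(
  series=[
    {"tx": 0.002, "ty": 0.001, "tz": -0.04, "turn": 0, "hand": 1},
    {"tx": 0, "ty": 0, "tz": -0.05, "turn": 0, "hand": 1},
    {"tx": 0, "ty": 0, "tz": -0.03, "turn": 0, "hand": 1},
    {"tx": 0, "ty": 0, "tz": -0.01, "turn": 0, "hand": 1},
    {"tx": 0, "ty": 0, "tz": 0, "turn": 0, "hand": 1},
    {"tx": 0, "ty": 0, "tz": 0, "turn": 0, "hand": 1},
  ],
)

```text
clock: 27.15
eef_pos: [0.4657, 0.2732, 0.0891]
tcp_rot: [1.994, 2.427, 0.002]
wrist_force: [0.0, -0.2, -1.8]
opening: 0.0124
gripper_force: 58.8
```

>>> drive_tool(
  series=[
    {"tx": 0, "ty": 0, "tz": -0.01, "turn": 0, "hand": 1},
    {"tx": 0, "ty": 0, "tz": -0.01, "turn": 0, "hand": 1},
    {"tx": 0, "ty": 0, "tz": -0.01, "turn": 0, "hand": 1},
    {"tx": 0, "ty": 0, "tz": -0.01, "turn": 0, "hand": 1},
    {"tx": 0, "ty": 0, "tz": 0, "turn": 0, "hand": 1},
  ],
)

```text
clock: 27.65
eef_pos: [0.4653, 0.273, 0.0674]
tcp_rot: [1.994, 2.428, 0.0]
wrist_force: [-0.0, -0.6, 1.0]
opening: 0.0125
gripper_force: 59.1
```

Contact with the clips is starting gently, so I press on in small steps.

>>> drive_tool(
  series=[
    {"tx": 0, "ty": 0, "tz": -0.006, "turn": 0, "hand": 1},
    {"tx": 0, "ty": 0, "tz": -0.006, "turn": 0, "hand": 1},
    {"tx": 0, "ty": 0, "tz": 0, "turn": 0, "hand": 1},
  ],
)

```text
clock: 27.95
eef_pos: [0.4654, 0.273, 0.0618]
tcp_rot: [1.994, 2.427, 0.001]
wrist_force: [2.0, 0.5, 0.5]
opening: 0.0127
gripper_force: 59.1
```

>>> drive_tool(
  series=[
    {"tx": 0, "ty": 0, "tz": -0.005, "turn": 0, "hand": 1},
    {"tx": 0, "ty": 0, "tz": -0.005, "turn": 0, "hand": 1},
    {"tx": 0, "ty": 0, "tz": -0.002, "turn": 0, "hand": 1},
    {"tx": 0, "ty": 0, "tz": 0, "turn": 0, "hand": 1},
  ],
)

```text
clock: 28.35
eef_pos: [0.465, 0.2728, 0.0563]
tcp_rot: [-1.994, -2.427, 0.001]
wrist_force: [-6.5, -3.9, 12.0]
opening: 0.0124
gripper_force: 61.0
```

>>> drive_tool(
  series=[
    {"tx": 0, "ty": 0, "tz": -0.003, "turn": 0, "hand": 1},
    {"tx": 0, "ty": 0, "tz": 0, "turn": 0, "hand": 1},
  ],
)

```text
clock: 28.55
eef_pos: [0.465, 0.2728, 0.0562]
tcp_rot: [-1.994, -2.428, 0.001]
wrist_force: [-15.9, -9.3, 30.0]
opening: 0.0124
gripper_force: 63.4
```

```bash
python3 - <<'E'
from h import *
c,im=shot("scene","s6",(310,150,400,220),8)
E
```

```text
(no output)
```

View pics/s6.png

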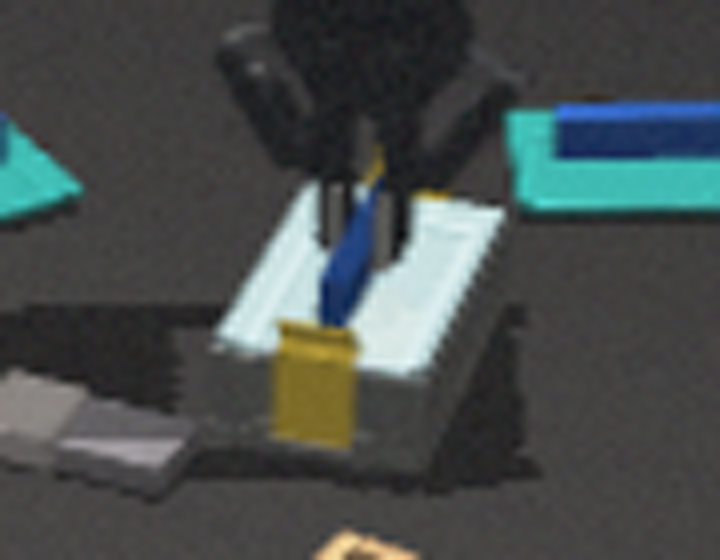

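The scene crop shows the cover seated flush on the case with the near clip's nose over the plate at (315,335). A rigid 30 N at z=0.0562, exactly home height, confirms it. I release and inspect.

>>> drive_tool(
  series=[
    {"tx": 0, "ty": 0, "tz": 0.003, "turn": 0, "hand": 1},
    {"tx": 0, "ty": 0, "tz": 0, "turn": 0, "hand": 0},
    {"tx": 0, "ty": 0, "tz": 0, "turn": 0, "hand": 0},
    {"tx": 0, "ty": 0, "tz": 0, "turn": 0, "hand": 0},
    {"tx": 0, "ty": 0, "tz": 0, "turn": 0, "hand": 0},
    {"tx": 0, "ty": 0, "tz": 0, "turn": 0, "hand": 0},
    {"tx": 0, "ty": 0, "tz": 0.04, "turn": 0, "hand": 0},
    {"tx": 0, "ty": 0, "tz": 0.08, "turn": 0, "hand": 0},
    {"tx": 0, "ty": -0.03, "tz": 0.08, "turn": 0, "hand": 0},
    {"tx": 0, "ty": -0.06, "tz": 0.06, "turn": 0, "hand": 0},
  ],
)

```text
clock: 29.6
eef_pos: [0.4653, 0.2285, 0.1882]
tcp_rot: [1.991, 2.429, 0.002]
wrist_force: [0.7, -0.1, 0.1]
opening: 0.0852
gripper_force: 0.0
```

>>> drive_tool(
  series=[
    {"tx": 0, "ty": -0.04, "tz": 0.06, "turn": 0, "hand": 0},
    {"tx": 0, "ty": -0.02, "tz": 0.02, "turn": 0, "hand": 0},
    {"tx": 0, "ty": 0, "tz": 0, "turn": 0, "hand": 0},
  ],
)

```text
clock: 29.9
eef_pos: [0.4657, 0.1974, 0.227]
tcp_rot: [1.995, 2.425, 0.003]
wrist_force: [-0.4, 0.7, -0.1]
opening: 0.0853
gripper_force: 0.0
```

```bash
python3 - <<'E'
from fit import *
c,im=shot("wrist","w6",(200,0,440,260),3*.76)
q,f=rimfit(c,im,(.4646,.2735,.195),[(.088,.138,.05)],.02); print(q[:2],np.degrees(q[2]),f)
q,f=rimfit(c,im,(.4646,.2735,.195),[(.014,.1,.074)],.0); print(q[:2],np.degrees(q[2]),f)
E
```

```text
[0.46386648 0.2726335 ] 10.835165386240142 -120.0
[0.46359353 0.27288046] 11.145146223427142 -119.33417510986328
```

View pics/w6.png

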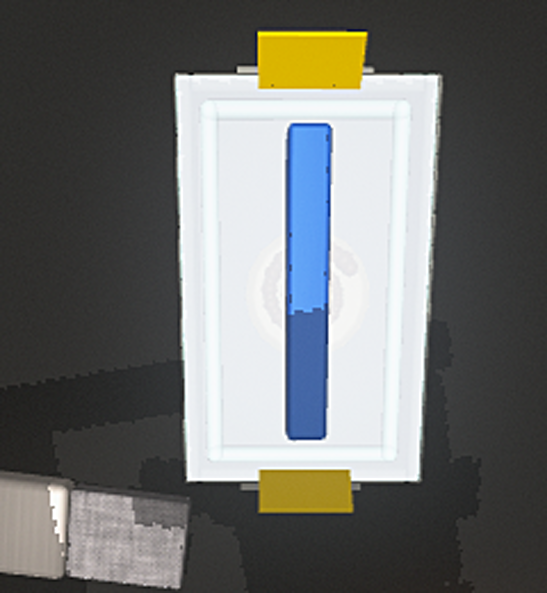

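Both yellow clips, at (312,60) and (306,490), overlap the plate; the cover is seated and the ammonite shows beneath it. Next I move to the mat and measure the bottles.

>>> drive_tool(
  series=[
    {"tx": 0, "ty": -0.04, "tz": 0.03, "turn": 0, "hand": 0},
    {"tx": 0, "ty": -0.08, "tz": 0.04, "turn": 0, "hand": 0},
    {"tx": 0, "ty": -0.085, "tz": 0.03, "turn": 0, "hand": 0},
    {"tx": 0, "ty": -0.085, "tz": 0.02, "turn": 0, "hand": 0},
    {"tx": 0, "ty": -0.085, "tz": 0, "turn": 0, "hand": 0},
    {"tx": 0, "ty": -0.085, "tz": 0, "turn": 0, "hand": 0},
    {"tx": 0, "ty": -0.085, "tz": 0, "turn": 0, "hand": 0},
    {"tx": 0, "ty": -0.085, "tz": 0, "turn": 0, "hand": 0},
    {"tx": 0, "ty": -0.085, "tz": 0, "turn": 0, "hand": 0},
    {"tx": 0, "ty": -0.085, "tz": 0, "turn": 0, "hand": 0},
  ],
)

```text
clock: 30.95
eef_pos: [0.4653, -0.2031, 0.2836]
tcp_rot: [-1.992, -2.426, 0.0]
wrist_force: [0.8, 0.0, -0.1]
opening: 0.0857
gripper_force: 0.0
```

>>> drive_tool(
  series=[
    {"tx": 0, "ty": -0.085, "tz": 0, "turn": 0, "hand": 0},
    {"tx": 0, "ty": -0.085, "tz": 0, "turn": 0, "hand": 0},
    {"tx": 0, "ty": -0.085, "tz": 0, "turn": 0, "hand": 0},
    {"tx": 0, "ty": -0.07, "tz": 0, "turn": 0, "hand": 0},
    {"tx": 0, "ty": -0.03, "tz": 0, "turn": 0, "hand": 0},
    {"tx": 0, "ty": 0, "tz": 0, "turn": 0, "hand": 0},
    {"tx": 0, "ty": 0, "tz": 0, "turn": 0, "hand": 0},
  ],
)

```text
clock: 31.65
eef_pos: [0.4656, -0.3786, 0.2845]
tcp_rot: [-1.992, -2.427, -0.001]
wrist_force: [-0.6, 0.4, -0.2]
opening: 0.0856
gripper_force: 0.0
```

```bash
python3 - <<'E'
from fit import *
s=bot.state(); print(s["eef_pos"],s["tcp_rot"])
c,im=shot("wrist","w7")
for n,lo,hi,X in [("blue",(100,100,30),(125,255,255),(.437,-.3255,.143)),("orange",(3,150,50),(16,255,255),(.536,-.3175,.143))]:
    b=proj(c,X); box=[int(max(0,v)) for v in (*(b-45),*(b+45))]; p=blob(im,lo,hi,box); print(n,b,len(p),rect(c,p,.143),unproj(c,p.mean(0),.143))
E
```

```text
[ 0.46562096 -0.37861     0.28449681] [-1.99237586e+00 -2.42653911e+00 -6.45809874e-04]
blue [294.12449639 150.97449164] 2516 [ 4.39000e-01 -3.25500e-01  4.04000e-02  4.03000e-02  4.12972e+01] [ 0.43899154 -0.32509329  0.143     ]
orange [428.13467923 166.91183054] 1834 [ 5.28200e-01 -3.21300e-01  4.39000e-02  3.27000e-02 -5.48212e+01] [ 0.52811735 -0.32151577  0.143     ]
```

View pics/w7.png

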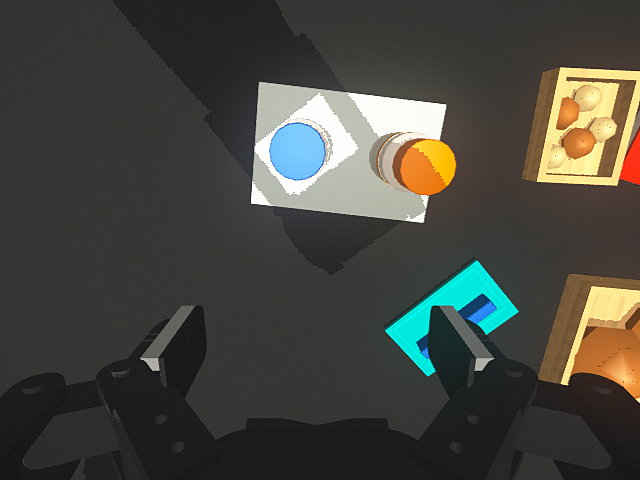

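Both bottles stand upright on the mat, blue cap at (297,151) and orange at (427,166). Now I grasp blue.

>>> drive_tool(
  series=[
    {"tx": -0.03, "ty": 0.05, "tz": -0.02, "turn": 0, "hand": 0},
    {"tx": -0.024, "ty": 0.054, "tz": -0.05, "turn": 0, "hand": 0},
    {"tx": 0, "ty": 0, "tz": -0.08, "turn": 0, "hand": 0},
    {"tx": 0, "ty": 0, "tz": -0.08, "turn": 0, "hand": 0},
    {"tx": 0, "ty": 0, "tz": -0.06, "turn": 0, "hand": 0},
    {"tx": 0, "ty": 0, "tz": -0.03, "turn": 0, "hand": 0},
    {"tx": 0, "ty": 0, "tz": 0, "turn": 0, "hand": 0},
    {"tx": 0, "ty": 0, "tz": 0, "turn": 0, "hand": 0},
  ],
)

```text
clock: 32.5
eef_pos: [0.4388, -0.3275, 0.1273]
tcp_rot: [1.992, 2.427, 0.0]
wrist_force: [0.0, -0.3, 0.2]
opening: 0.0853
gripper_force: 0.0
```

>>> drive_tool(
  series=[
    {"tx": 0, "ty": 0.002, "tz": -0.016, "turn": 0, "hand": 0},
    {"tx": 0, "ty": 0, "tz": -0.006, "turn": 0, "hand": 0},
    {"tx": 0, "ty": 0, "tz": 0, "turn": 0, "hand": 1},
    {"tx": 0, "ty": 0, "tz": 0, "turn": 0, "hand": 1},
    {"tx": 0, "ty": 0, "tz": 0, "turn": 0, "hand": 1},
    {"tx": 0, "ty": 0, "tz": 0, "turn": 0, "hand": 1},
    {"tx": 0, "ty": 0, "tz": 0, "turn": 0, "hand": 1},
    {"tx": 0, "ty": 0, "tz": 0, "turn": 0, "hand": 1},
  ],
)

```text
clock: 33.3
eef_pos: [0.4385, -0.3267, 0.1154]
tcp_rot: [1.993, 2.427, 0.0]
wrist_force: [0.1, 0.7, 5.2]
opening: 0.0402
gripper_force: 61.0
```

>>> drive_tool(
  series=[
    {"tx": 0, "ty": 0, "tz": 0.03, "turn": 0, "hand": 1},
    {"tx": 0, "ty": 0, "tz": 0.07, "turn": 0, "hand": 1},
    {"tx": 0, "ty": 0, "tz": 0.08, "turn": 0, "hand": 1},
    {"tx": 0.01, "ty": 0.03, "tz": 0.06, "turn": 0, "hand": 1},
    {"tx": 0.024, "ty": 0.07, "tz": 0, "turn": 0, "hand": 1},
    {"tx": 0.025, "ty": 0.075, "tz": 0, "turn": 0, "hand": 1},
    {"tx": 0.025, "ty": 0.075, "tz": 0, "turn": 0, "hand": 1},
    {"tx": 0.025, "ty": 0.075, "tz": 0, "turn": 0, "hand": 1},
    {"tx": 0.025, "ty": 0.075, "tz": 0, "turn": 0, "hand": 1},
    {"tx": 0.025, "ty": 0.075, "tz": 0, "turn": 0, "hand": 1},
  ],
)

```text
clock: 34.3
eef_pos: [0.5178, -0.0875, 0.2357]
tcp_rot: [1.994, 2.427, 0.0]
wrist_force: [0.2, -0.4, -1.3]
opening: 0.0404
gripper_force: 60.9
```

>>> drive_tool(
  series=[
    {"tx": 0.025, "ty": 0.075, "tz": 0, "turn": 0, "hand": 1},
    {"tx": 0.025, "ty": 0.075, "tz": 0, "turn": 0, "hand": 1},
    {"tx": 0.025, "ty": 0.075, "tz": 0, "turn": 0, "hand": 1},
    {"tx": 0.025, "ty": 0.07, "tz": 0, "turn": 0, "hand": 1},
    {"tx": 0.01, "ty": 0.03, "tz": 0, "turn": 0, "hand": 1},
    {"tx": 0, "ty": 0, "tz": 0, "turn": 0, "hand": 1},
    {"tx": 0, "ty": 0, "tz": 0, "turn": 0, "hand": 1},
  ],
)

```text
clock: 35.0
eef_pos: [0.5725, 0.073, 0.235]
tcp_rot: [-1.994, -2.428, 0.001]
wrist_force: [0.0, 0.3, -0.7]
opening: 0.0401
gripper_force: 60.9
```

Positioned over the +y bay. Lowering.

>>> drive_tool(
  series=[
    {"tx": 0.001, "ty": 0, "tz": -0.04, "turn": 0, "hand": 1},
    {"tx": 0, "ty": 0, "tz": -0.06, "turn": 0, "hand": 1},
    {"tx": 0, "ty": 0, "tz": -0.06, "turn": 0, "hand": 1},
    {"tx": 0, "ty": 0, "tz": -0.04, "turn": 0, "hand": 1},
    {"tx": 0, "ty": 0, "tz": -0.015, "turn": 0, "hand": 1},
    {"tx": 0, "ty": 0, "tz": -0.005, "turn": 0, "hand": 1},
    {"tx": 0, "ty": 0, "tz": 0, "turn": 0, "hand": 1},
    {"tx": 0, "ty": 0, "tz": 0, "turn": 0, "hand": 1},
  ],
)

```text
clock: 35.8
eef_pos: [0.5737, 0.0732, 0.1262]
tcp_rot: [1.994, 2.426, 0.002]
wrist_force: [0.2, -0.7, -1.0]
opening: 0.0399
gripper_force: 60.9
```

>>> drive_tool(
  series=[
    {"tx": 0, "ty": 0, "tz": -0.007, "turn": 0, "hand": 1},
    {"tx": 0, "ty": 0, "tz": -0.003, "turn": 0, "hand": 1},
    {"tx": 0, "ty": 0, "tz": -0.001, "turn": 0, "hand": 1},
    {"tx": 0, "ty": 0, "tz": 0, "turn": 0, "hand": 1},
  ],
)

```text
clock: 36.2
eef_pos: [0.5737, 0.0735, 0.1204]
tcp_rot: [1.993, 2.427, 0.001]
wrist_force: [-0.8, -0.0, 7.1]
opening: 0.0402
gripper_force: 61.5
```

The bottle is on the floor of the bay. Release it and fetch orange.

>>> drive_tool(
  series=[
    {"tx": 0, "ty": 0, "tz": 0.001, "turn": 0, "hand": 0},
    {"tx": 0, "ty": 0, "tz": 0, "turn": 0, "hand": 0},
    {"tx": 0, "ty": 0, "tz": 0, "turn": 0, "hand": 0},
    {"tx": 0, "ty": 0, "tz": 0, "turn": 0, "hand": 0},
    {"tx": 0, "ty": 0, "tz": 0, "turn": 0, "hand": 0},
    {"tx": 0, "ty": 0, "tz": 0.03, "turn": 0, "hand": 0},
    {"tx": 0, "ty": 0, "tz": 0.07, "turn": 0, "hand": 0},
    {"tx": 0, "ty": 0, "tz": 0.08, "turn": 0, "hand": 0},
    {"tx": 0, "ty": -0.03, "tz": 0.05, "turn": 0, "hand": 0},
    {"tx": -0.006, "ty": -0.07, "tz": 0, "turn": 0, "hand": 0},
  ],
)

```text
clock: 37.2
eef_pos: [0.5714, 0.0243, 0.2404]
tcp_rot: [1.988, 2.426, 0.007]
wrist_force: [1.2, -1.0, -0.1]
opening: 0.0852
gripper_force: 0.0
```

>>> drive_tool(
  series=[
    {"tx": -0.01, "ty": -0.085, "tz": 0, "turn": 0, "hand": 0},
    {"tx": -0.01, "ty": -0.085, "tz": 0, "turn": 0, "hand": 0},
    {"tx": -0.01, "ty": -0.085, "tz": 0, "turn": 0, "hand": 0},
    {"tx": -0.01, "ty": -0.085, "tz": 0, "turn": 0, "hand": 0},
    {"tx": -0.01, "ty": -0.085, "tz": 0, "turn": 0, "hand": 0},
    {"tx": -0.01, "ty": -0.085, "tz": 0, "turn": 0, "hand": 0},
    {"tx": -0.01, "ty": -0.085, "tz": 0, "turn": 0, "hand": 0},
    {"tx": 0, "ty": -0.06, "tz": 0, "turn": 0, "hand": 0},
    {"tx": 0, "ty": -0.02, "tz": 0, "turn": 0, "hand": 0},
    {"tx": 0, "ty": 0, "tz": 0, "turn": 0, "hand": 0},
  ],
)

```text
clock: 38.2
eef_pos: [0.5351, -0.315, 0.2353]
tcp_rot: [1.996, 2.426, 0.0]
wrist_force: [-0.1, 0.3, -0.2]
opening: 0.0855
gripper_force: 0.0
```

>>> drive_tool(
  series=[
    {"tx": 0, "ty": 0, "tz": 0, "turn": 0, "hand": 0},
  ],
)

```text
clock: 38.3
eef_pos: [0.5354, -0.3133, 0.2353]
tcp_rot: [1.994, 2.428, 0.0]
wrist_force: [0.3, 0.2, -0.4]
opening: 0.0852
gripper_force: 0.0
```

>>> drive_tool(
  series=[
    {"tx": 0.001, "ty": -0.009, "tz": -0.04, "turn": 0, "hand": 0},
    {"tx": 0, "ty": 0, "tz": -0.07, "turn": 0, "hand": 0},
    {"tx": 0, "ty": 0, "tz": -0.07, "turn": 0, "hand": 0},
    {"tx": 0, "ty": 0, "tz": -0.04, "turn": 0, "hand": 0},
    {"tx": 0, "ty": 0, "tz": -0.015, "turn": 0, "hand": 0},
    {"tx": 0, "ty": 0, "tz": -0.005, "turn": 0, "hand": 0},
    {"tx": 0, "ty": 0, "tz": 0, "turn": 0, "hand": 0},
  ],
)

```text
clock: 39.0
eef_pos: [0.5363, -0.3182, 0.116]
tcp_rot: [1.992, 2.427, 0.0]
wrist_force: [1.0, -0.6, 0.3]
opening: 0.0858
gripper_force: 0.0
```

>>> drive_tool(
  series=[
    {"tx": 0, "ty": 0, "tz": 0, "turn": 0, "hand": 1},
    {"tx": 0, "ty": 0, "tz": 0, "turn": 0, "hand": 1},
    {"tx": 0, "ty": 0, "tz": 0, "turn": 0, "hand": 1},
    {"tx": 0, "ty": 0, "tz": 0, "turn": 0, "hand": 1},
    {"tx": 0, "ty": 0, "tz": 0, "turn": 0, "hand": 1},
    {"tx": 0, "ty": 0, "tz": 0, "turn": 0, "hand": 1},
  ],
)

```text
clock: 39.6
eef_pos: [0.5362, -0.3188, 0.1158]
tcp_rot: [1.993, 2.426, 0.001]
wrist_force: [0.8, -0.0, 5.6]
opening: 0.0401
gripper_force: 60.9
```

>>> drive_tool(
  series=[
    {"tx": 0, "ty": 0, "tz": 0.03, "turn": 0, "hand": 1},
    {"tx": 0, "ty": 0, "tz": 0.07, "turn": 0, "hand": 1},
    {"tx": 0, "ty": 0, "tz": 0.08, "turn": 0, "hand": 1},
    {"tx": 0.004, "ty": 0.03, "tz": 0.04, "turn": 0, "hand": 1},
    {"tx": 0.007, "ty": 0.06, "tz": 0, "turn": 0, "hand": 1},
    {"tx": 0.008, "ty": 0.075, "tz": 0, "turn": 0, "hand": 1},
    {"tx": 0.008, "ty": 0.075, "tz": 0, "turn": 0, "hand": 1},
    {"tx": 0.008, "ty": 0.075, "tz": 0, "turn": 0, "hand": 1},
    {"tx": 0.008, "ty": 0.075, "tz": 0, "turn": 0, "hand": 1},
    {"tx": 0.008, "ty": 0.07, "tz": 0, "turn": 0, "hand": 1},
  ],
)

```text
clock: 40.6
eef_pos: [0.561, -0.087, 0.2257]
tcp_rot: [1.994, 2.427, 0.0]
wrist_force: [0.8, 0.7, -2.8]
opening: 0.0403
gripper_force: 61.1
```

>>> drive_tool(
  series=[
    {"tx": 0.008, "ty": 0.065, "tz": 0, "turn": 0, "hand": 1},
    {"tx": 0.007, "ty": 0.055, "tz": 0, "turn": 0, "hand": 1},
    {"tx": 0, "ty": 0.03, "tz": 0, "turn": 0, "hand": 1},
    {"tx": 0, "ty": 0, "tz": 0, "turn": 0, "hand": 1},
    {"tx": 0, "ty": 0, "tz": 0, "turn": 0, "hand": 1},
  ],
)

```text
clock: 41.1
eef_pos: [0.5686, -0.014, 0.2251]
tcp_rot: [1.994, 2.428, -0.001]
wrist_force: [-0.7, 0.1, -2.1]
opening: 0.0401
gripper_force: 61.1
```

>>> drive_tool(
  series=[
    {"tx": 0.002, "ty": 0.003, "tz": -0.04, "turn": 0, "hand": 1},
    {"tx": 0, "ty": 0, "tz": -0.06, "turn": 0, "hand": 1},
    {"tx": 0, "ty": 0, "tz": -0.05, "turn": 0, "hand": 1},
    {"tx": 0, "ty": 0, "tz": -0.03, "turn": 0, "hand": 1},
    {"tx": 0, "ty": 0, "tz": -0.015, "turn": 0, "hand": 1},
    {"tx": 0, "ty": 0, "tz": -0.005, "turn": 0, "hand": 1},
    {"tx": 0, "ty": 0, "tz": 0, "turn": 0, "hand": 1},
    {"tx": 0, "ty": 0, "tz": 0, "turn": 0, "hand": 1},
  ],
)

```text
clock: 41.9
eef_pos: [0.5702, -0.0122, 0.126]
tcp_rot: [1.993, 2.427, 0.001]
wrist_force: [-0.2, -0.6, -2.6]
opening: 0.0403
gripper_force: 61.1
```

>>> drive_tool(
  series=[
    {"tx": 0, "ty": 0, "tz": -0.007, "turn": 0, "hand": 1},
    {"tx": 0, "ty": 0, "tz": -0.003, "turn": 0, "hand": 1},
    {"tx": 0, "ty": 0, "tz": 0, "turn": 0, "hand": 1},
  ],
)

```text
clock: 42.2
eef_pos: [0.5702, -0.0121, 0.1208]
tcp_rot: [1.993, 2.427, 0.001]
wrist_force: [-0.1, 0.4, 5.5]
opening: 0.0401
gripper_force: 61.7
```

Orange is also on its floor. Release, retreat and take a final look.

>>> drive_tool(
  series=[
    {"tx": 0, "ty": 0, "tz": 0.001, "turn": 0, "hand": 0},
    {"tx": 0, "ty": 0, "tz": 0, "turn": 0, "hand": 0},
    {"tx": 0, "ty": 0, "tz": 0, "turn": 0, "hand": 0},
    {"tx": 0, "ty": 0, "tz": 0, "turn": 0, "hand": 0},
    {"tx": 0, "ty": 0, "tz": 0, "turn": 0, "hand": 0},
    {"tx": 0, "ty": 0, "tz": 0.03, "turn": 0, "hand": 0},
    {"tx": 0, "ty": 0, "tz": 0.07, "turn": 0, "hand": 0},
    {"tx": 0, "ty": 0, "tz": 0.08, "turn": 0, "hand": 0},
    {"tx": 0, "ty": -0.03, "tz": 0.06, "turn": 0, "hand": 0},
    {"tx": -0.03, "ty": -0.08, "tz": 0.02, "turn": 0, "hand": 0},
  ],
)

```text
clock: 43.2
eef_pos: [0.556, -0.0661, 0.2552]
tcp_rot: [1.988, 2.427, 0.005]
wrist_force: [-0.1, -0.9, -0.5]
opening: 0.0854
gripper_force: 0.0
```

>>> drive_tool(
  series=[
    {"tx": -0.03, "ty": -0.09, "tz": 0, "turn": 0, "hand": 0},
    {"tx": -0.03, "ty": -0.09, "tz": 0, "turn": 0, "hand": 0},
    {"tx": -0.03, "ty": -0.09, "tz": 0, "turn": 0, "hand": 0},
    {"tx": -0.03, "ty": -0.09, "tz": 0, "turn": 0, "hand": 0},
    {"tx": 0, "ty": -0.05, "tz": 0, "turn": 0, "hand": 0},
    {"tx": 0, "ty": 0, "tz": 0, "turn": 0, "hand": 0},
    {"tx": 0, "ty": 0, "tz": 0, "turn": 0, "hand": 0},
    {"tx": 0, "ty": 0, "tz": 0, "turn": 0, "hand": 0},
  ],
)

```text
clock: 44.0
eef_pos: [0.4949, -0.2713, 0.2509]
tcp_rot: [1.993, 2.428, 0.0]
wrist_force: [-0.7, 0.1, -0.4]
opening: 0.0853
gripper_force: 0.0
```

```bash
python3 - <<'E'
from h import *
shot("top","top9",(200,130,480,310),2.8)
E
```

```text
(no output)
```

View pics/top9.png

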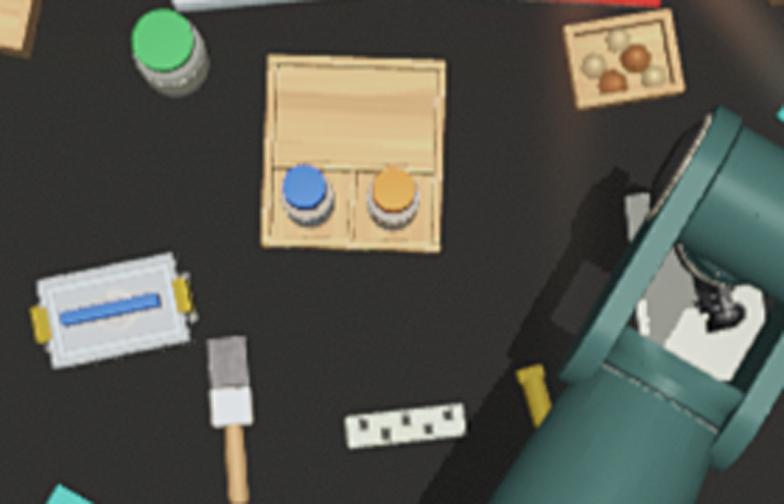

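The final top view shows the blue bottle at (305,190) and the orange one at (393,190), each in its own bay. The cover is clipped on the case at (112,308), and the brush and jar are unmoved. The tube is partly hidden by the arm.

```bash
python3 -c "
from station import bot
print(bot.hand_in())"
```

```text
the job is handed in; nothing more can be done
None
```

The job is handed in at about 44 s of the 144 s allowed: the ammonite is in the case with the cover pressed down under both clips, each bottle is back upright in its own bay, and the brush and jar are unmoved; the glue tube was partly hidden by the arm in the last picture and looked about 5 mm off, which I didn't check, though nothing low passed near it.

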